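# Swap two sauce jars in the sloping rack

## Task

The red and the yellow sauce jar have been put back in each other's bay of the sloping rack. Swap them so that each stands flat in the bay of its own colour, setting one of them down upright on the bare worktop and letting go of it meanwhile. Never tip a jar over, and leave the green jar and everything else where it stands.

Things in the scene. Friction and masses are not known exactly. Their poses are not given: they have to be found in the camera images.
- rack: fixed steel rack, three sloping bays in a row along its y, 440 mm over its posts' feet. Origin: middle of its underside; z up; the low front side is at -x (towards the robot when unturned), up to 50 mm in front of the origin. Leaning jars overhang to 70 mm in front. Bay floors' middles: x = 0, y = -118, 0, 118, z = 55 mm. Overall height 208 mm. Rail posts at x = 12, y = +-205 mm.
- rail_mid (a point): middle of the underside of the aluminium ticket rail over the rack, 192 mm above the worktop; 42 mm wide along the rack's x (21 mm to each side of this point, its front edge 22 mm in front of the rack's origin), 430 mm long along y, 16 mm thick. It blocks a gripper coming straight down on a jar in a bay: approach along the leaning jar's axis instead.
- bay_red: red rack bay with a red liner. Origin: middle of its sloping floor, on the surface; z vertical (frame not tilted), y along the row. The floor rises 28 deg towards +x: normal (-0.469, 0, 0.883). It is 76 mm long up-slope between front lip and back stop (14 mm high); bays 118 mm apart, 5 mm dividers 12 mm high between. A jar usually stays by friction where set, else slides to the lip.
- bay_yellow: yellow rack bay with a yellow liner. Origin: middle of its sloping floor, on the surface; z vertical (frame not tilted), y along the row. The floor rises 28 deg towards +x: normal (-0.469, 0, 0.883). It is 76 mm long up-slope between front lip and back stop (14 mm high); bays 118 mm apart, 5 mm dividers 12 mm high between. A jar usually stays by friction where set, else slides to the lip.
- bay_green: green rack bay with a green liner. Origin: middle of its sloping floor, on the surface; z vertical (frame not tilted), y along the row. The floor rises 28 deg towards +x: normal (-0.469, 0, 0.883). It is 76 mm long up-slope between front lip and back stop (14 mm high); bays 118 mm apart, 5 mm dividers 12 mm high between. A jar usually stays by friction where set, else slides to the lip.
- jar_red_mid (a point): lidded red jar: white body with a red band and red lid, a cylinder 56 mm in diameter and 78 mm high, about 0.3 kg. The point is at its centre, 39 mm above its foot; z runs along its axis to the lid. Starts in the yellow bay, leaning 28 deg with the floor, within 8 mm of the bay's middle sideways.
- jar_yellow_mid (a point): lidded yellow jar: white body with a yellow band and yellow lid, a cylinder 56 mm in diameter and 78 mm high, about 0.3 kg. The point is at its centre, 39 mm above its foot; z runs along its axis to the lid. Starts in the red bay in the same way.
- jar_green_mid (a point): lidded green jar: white body with a green band and green lid, a cylinder 56 mm in diameter and 78 mm high, about 0.3 kg. The point is at its centre, 39 mm above its foot; z runs along its axis to the lid. Already stands in the green bay, in the same way, and stays there.
- mill_mid (a point): wooden pepper mill, upright, 48 mm in diameter, 130 mm high, loose; point at its centre, half-way up. Leave alone.
- shaker_mid (a point): glass salt shaker with steel top, upright, 44 mm in diameter, 85 mm high, loose; point half-way up. Leave alone.
- dipcup_mid (a point): small steel dip cup, 64 mm in diameter at the rim, 40 mm high, loose; point half-way up. Leave alone.
- squeeze_mid (a point): blue squeeze bottle, upright, 52 mm in diameter, 125 mm high, loose; point half-way up. Leave alone.
- turner_mid (a point): spatula 260 mm long lying on the yellow board, loose; point near its middle, x along its length. Leave alone.
- board: yellow cutting board, fixed, 320 (x) by 220 (y) by 14 mm; origin centre of underside. The worktop elsewhere is bare at z = 0.
- basket: red plastic serving basket, loose, 220 (x) by 150 (y) by 55 mm; origin centre of underside. Leave alone.

How it is judged:
By the outcome, as a careful person would: the job done as asked, in the order asked, and still so for the second after the job is handed in, with the robot touching nothing.
It also fails if it takes over 61 s, if anything falls off the work surface, if the arm or the gripper's body presses on something with over 40 N, if the wrist force passes 120 N, or if a joint passes its speed limit or range.

## Robot

A 6-joint arm with a two-finger parallel gripper is mounted at the origin on the work surface. World frame = base frame: x ahead of the robot, y to its left, z up, the work surface at z = 0. Lengths are in m, angles in degrees, forces in N, time in s.
With the tool pointing down it reaches from about 0.25 to 0.725 m from the base axis. Payload 9.7 kg.
Tool frame: the origin (TCP) lies at the very end of the fingers, on their centre line; the grasp point (between the pads) lies 19 mm behind it; z points along the fingers, y is the line along which they close (so a half turn about z gives the same grasp; the last joint's range is limited). The gripper opens to 85 mm and grips with 20 to 120 N. Pads are 22 mm wide; open, the fingers measure 114 mm over their backs; the gripper's body (76 mm by 85 mm) begins 54 mm behind the grasp point. The pads swing forward as they close: fully open they stand 13 mm farther back than shut.
Start: joints at [-76.261, 4.979, 10.078, 95.1, 0, 90], TCP at [0.131, -0.534, 0.231] pointing down, gripper open.
Joint ranges: [-179.16, 179.16], [-48.56, 103.87], [-65.8, 70.77], [-126.05, 130.52], [-82.76, 87.17], [-180, 180]. Speed limits (degrees/s): [127.2, 127.2, 147.25, 180, 180, 180].

## Interface

Orientations are given as [roll, pitch, yaw] about the fixed x, y, z axes, in that order (R = Rz(yaw) Ry(pitch) Rx(roll)).
In Python, from workcell import bot gives the robot as it stands.
- The arm moves only by the tool arm_command, never from a script. Its argument "series" is a list of rows, each a list of 4 numbers: the shift along the tool's x, y, z in m, then the turn about the tool's z in rad. A call has exactly 5 rows; each row is the pose to reach, as a shift and turn from the pose commanded when the call began, along the tool's axes at that moment; what a row does not reach only later rows make up. A row lasts 1/10 s, in which the tool goes at most 50 mm and 8.59 degrees, less where a joint would pass 70% of its speed; a pose out of reach is approached as far as the arm can. A call with a gripper value outside its range is refused whole. "hand" is the finger opening in m, from 0 to 0.0854, set as the call begins (left out, the last holds). The fingers move at their own pace and stop on an object; "grip_force" is the grip in N (left out, the last holds). Time passes only in rows, so rows that repeat a pose let the fingers close, or fill a call up. It gives the time, the measured TCP pose, the force, the opening and the grip force at its end, in the units of the state.
- bot.get_obs(): the state, without advancing time (a new reading comes with each control period).
- bot.camera(name): name is "scene" or "top" or "wrist"; returns a dict with "color" (480x640x3 uint8, blue, green, red), "camera_matrix" (3x3 intrinsics, pixels), "xyz" and "orientation" of the camera in the world; the wrist camera has in their place "T_tool_cam" (4x4, takes a point from camera to tool coordinates, whose origin is the TCP and whose axes are the flange's). Camera axes: x right, y up, looking along -z (the intrinsics and any distortion apply to the point x, -y, -z); pixel columns grow to the right and rows downward; lengths in m; the calibration is good to about 2 mm. A picture is of the moment at which its call begins: read the wrist's pose just before it. There is no depth.
- bot.job_done(): hands the job in; it is judged then, once.
Trained networks look in the newest picture that a camera, given by its name, has taken for a name from the list of things; names that differ only in an ending like _2 or _b are one class to them, and where a whole thing is asked for, a point or a joint stands for the part that bears it (a point fixed in the world has none). Each returns a list of dicts, best first, with "confidence" (0 to 1); they miss things now and then, are a little off and sometimes report something else, mostly with a low value. They report only what shows in the picture. A call takes as long as a camera call.
- bot.find_in(camera, target): "location" ([column, row] in pixels, amid what is visible of it).
- bot.mark_of(camera, target): "location" ([column, row] in pixels: a listed point, or the origin of a listed thing).
The state is a dict: "time": time; "q": joint angles; "qd": joint speeds; "joint_efforts": joint torques, N m; "ee_pos": TCP position; "tcp_rot": TCP orientation; "wrist_force": force on the tool from outside, world axes, zero at the start; "torque": the same for the moment, N m; "opening": finger opening in m; "grasp_force": force on a finger pad.
Only numpy, scipy, OpenCV 4.12 (cv2) and the standard library are available. Lean on these libraries where they do the work, as an engineer would, in place of code of your own. Each camera call takes 0.05 s, during which the arm holds its last target. There are 200 camera calls.

## Working session

There is one attempt and no reset: what is moved stays moved. The work goes in short steps, Python scripts to look and compute and a tool call to move; the robot and the scene stay as the last step left them, time stands still between calls to the robot, and variables do not carry over. Pictures are saved under pics/ and viewed, at most 11 in all, crops included, and the job is handed in when it is done.

Besides the shell and the picture viewer there is one more tool, called after ">>>" as name([rows], argument=value, ...), one row to a line, values as JSON. arm_command: Moves the arm, as the interface text tells. Its arguments: {"type":"object","properties":{"series":{"type":"array"},"hand":{"type":"number"},"grip_force":{"type":"number"}},"required":["series"]}

```bash
ls; mkdir -p pics; cat > h.py <<'E'
import numpy as np, cv2
from scipy.spatial.transform import Rotation as R
from workcell import bot
def rot(o):
    o=np.array(o,float)
    return o if o.shape==(3,3) else (R.from_euler('xyz',o,degrees=True).as_matrix() if o.size==3 else R.from_quat(o).as_matrix())
def ray(c,px):
    K=np.array(c['camera_matrix']); d=np.linalg.inv(K)@[px[0],px[1],1]
    dist=c.get('distortion')
    return np.array(c['xyz']),rot(c['orientation'])@(d*[1,-1,-1])
def onz(c,px,z):
    o,d=ray(c,px); return o+d*(z-o[2])/d[2]
def tri(rs):
    A=0;b=0
    for o,d in rs:
        d=d/np.linalg.norm(d);P=np.eye(3)-np.outer(d,d);A=A+P;b=b+P@o
    x=np.linalg.solve(A,b)
    return x,[round(1e3*np.linalg.norm(np.cross(d/np.linalg.norm(d),x-o)),1) for o,d in rs]
E
python3 - <<'E'
from h import *
C={}
for n in('scene','top'):
    C[n]=bot.camera(n); cv2.imwrite(f'pics/{n}0.png',C[n]['color'])
    print(n,[ (k,np.round(v,3).tolist()) for k,v in C[n].items() if k!='color'])
for t in['rack','rail_mid','bay_red','bay_yellow','bay_green','jar_red_mid','jar_yellow_mid','jar_green_mid','mill_mid','shaker_mid','dipcup_mid','squeeze_mid','turner_mid','board','basket']:
    m={n:bot.mark_of(n,t) for n in C}
    s=''
    if all(m.values()):
        x,e=tri([ray(C[n],m[n][0]['location']) for n in C]); s=f'{np.round(x,3)} {e}'
    print(t,s,[[(np.round(a['location']).tolist(),round(a['confidence'],2)) for a in m[n][:2]] for n in C])
o=bot.get_obs();print(o)
E
```

```text
pics
scene [('camera_matrix', [[580.891, 0.0, 319.461], [0.0, 580.891, 236.77], [0.0, 0.0, 1.0]]), ('xyz', [1.433, -0.398, 1.293]), ('orientation', [40.245, -0.483, 65.396])]
top [('camera_matrix', [[467.867, 0.0, 322.338], [0.0, 467.867, 241.202], [0.0, 0.0, 1.0]]), ('xyz', [0.403, -0.004, 1.275]), ('orientation', [7.749, -0.176, -90.125])]
rack  [[], [([367.0, 215.0], 0.27), ([355.0, 296.0], 0.15)]]
rail_mid [ 0.647 -0.009  0.203] [np.float64(2.6), np.float64(2.6)] [[([326.0, 252.0], 0.56)], [([322.0, 199.0], 0.67), ([355.0, 296.0], 0.39)]]
bay_red  [[([282.0, 303.0], 0.79), ([321.0, 273.0], 0.41)], []]
bay_yellow [0.624 0.121 0.267] [np.float64(37.3), np.float64(37.3)] [[([388.0, 209.0], 0.53)], [([279.0, 211.0], 0.76), ([280.0, 222.0], 0.56)]]
bay_green [ 0.649 -0.005  0.059] [np.float64(4.5), np.float64(4.5)] [[([326.0, 286.0], 0.82)], [([320.0, 210.0], 0.62)]]
jar_red_mid [0.602 0.008 0.033] [np.float64(99.8), np.float64(99.8)] [[([288.0, 287.0], 0.62), ([323.0, 221.0], 0.25)], [([280.0, 223.0], 0.77)]]
jar_yellow_mid [ 0.613 -0.12   0.087] [np.float64(5.4), np.float64(5.4)] [[
[... 1125 characters left out ...]
66), ([356.0, 297.0], 0.52)]]
{'time': 1.6, 'q': array([-7.62613545e+01,  4.98056974e+00,  1.00787115e+01,  9.51004637e+01,
        6.05331339e-04,  8.99980605e+01]), 'qd': array([ 0.01023084,  0.01314612,  0.03313877,  0.00476881, -0.02712019,
        0.03331805]), 'joint_efforts': array([ 3.26385612e-03, -5.20093632e+01,  4.64858472e+01,  1.79977404e-03,
        1.33052536e-04, -3.85484157e-05]), 'ee_pos': array([ 0.13062298, -0.53425796,  0.23127257]), 'tcp_rot': array([-1.79997678e+02, -6.05409935e-04,  1.37405850e+01]), 'wrist_force': array([0.47981151, 0.3511463 , 0.35722983]), 'torque': array([ 0.0378634 , -0.00741687,  0.01554689]), 'grasp_force': 0.0, 'opening': 0.08545947062054143}
```

View images.

View pics/scene0.png

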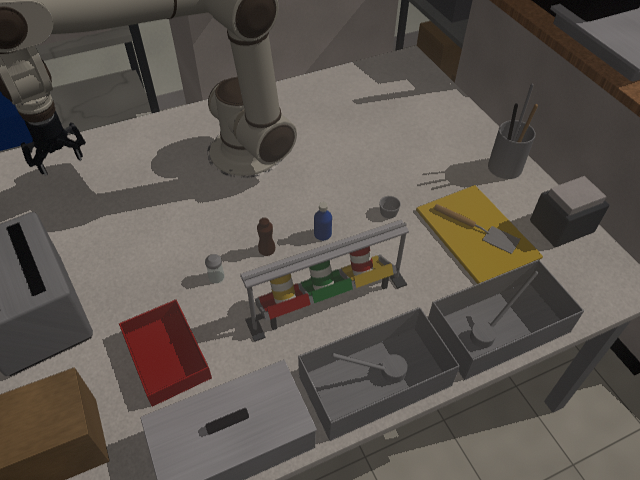

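View pics/top0.png

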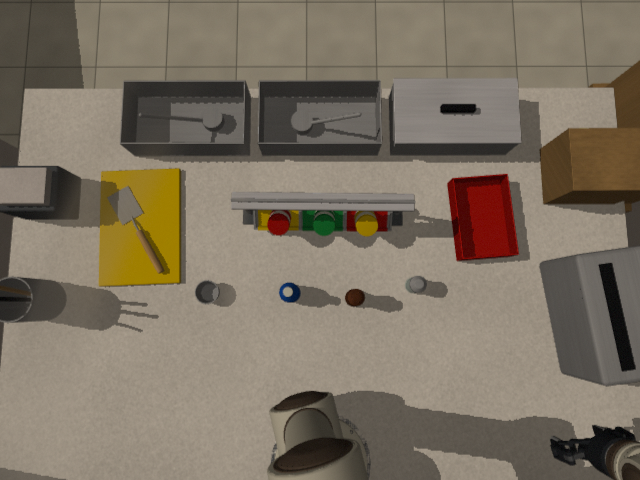

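The three bays from +y to −y are yellow (holding the red jar, top view 279,222), green (323,222) and red (holding the yellow jar, 367,223). Shaker, mill, bottle and dip cup stand in a row in front of the rack. The interface only turns the tool about its own z, so I'll first bring the arm up and check how it behaves at its reach limit.

>>> arm_command([
  [0.03,-0.016,-0.03,0.048],
  [0.06,-0.032,-0.06,0.096],
  [0.09,-0.048,-0.09,0.144],
  [0.12,-0.064,-0.12,0.192],
  [0.15,-0.08,-0.15,0.24],
])

```text
time: 2.1
ee_pos: [0.258, -0.4198, 0.3827]
tcp_rot: [180.0, -0.0, -0.1]
wrist_force: [0.2, -0.4, 0.3]
opening: 0.0859
grasp_force: 0.0
```

>>> arm_command([
  [0.015,-0.045,-0.01,0],
  [0.03,-0.09,-0.02,0],
  [0.045,-0.135,-0.03,0],
  [0.06,-0.18,-0.04,0],
  [0.08,-0.22,-0.05,0],
])

```text
time: 2.6
ee_pos: [0.337, -0.1989, 0.4323]
tcp_rot: [180.0, -0.1, -0.0]
wrist_force: [0.9, -1.1, -0.4]
opening: 0.0852
grasp_force: 0.0
```

>>> arm_command([
  [0.05,0,0,0],
  [0.1,0,0,0],
  [0.15,0,0,0],
  [0.2,0,0,0],
  [0.25,0,0,0],
])

```text
time: 3.1
ee_pos: [0.5671, -0.2011, 0.4313]
tcp_rot: [-180.0, 0.0, 0.0]
wrist_force: [0.3, -0.1, 0.8]
opening: 0.0853
grasp_force: 0.0
```

>>> arm_command([
  [0.05,0,0,0],
  [0.1,0,0,0],
  [0.15,0,0,0],
  [0.2,0,0,0],
  [0.25,0,0,0],
])

```text
time: 3.6
ee_pos: [0.5717, -0.1591, 0.4363]
tcp_rot: [-179.4, 2.0, -0.0]
wrist_force: [-0.5, -0.3, 0.3]
opening: 0.0852
grasp_force: 0.0
```

>>> arm_command([
  [0,0,0,0],
  [0,0,0,0],
  [0,0,0,0],
  [0,0,0,0],
  [0,0,0,0],
])

```text
time: 4.1
ee_pos: [0.5723, -0.1599, 0.4344]
tcp_rot: [-179.4, 2.2, -0.0]
wrist_force: [0.0, -0.1, 0.4]
opening: 0.0856
grasp_force: 0.0
```

```bash
python3 - <<'E'
from h import *
o=bot.get_obs();print(*[(k,np.round(o[k],4).tolist()) for k in('time','q','ee_pos','tcp_rot')])
print([a for a in dir(bot) if a[0]!='_'])
E
```

```text
('time', 4.1) ('q', [-15.6029, 32.5171, 70.7115, 130.4623, -0.0036, 164.4304]) ('ee_pos', [0.5723, -0.1599, 0.4344]) ('tcp_rot', [-179.3945, 2.1856, -0.0217])
['PlanningError', 'camera', 'find_in', 'get_obs', 'job_done', 'mark_of']
```

>>> arm_command([
  [-0.01,-0.03,0,0],
  [-0.01,-0.07,0,0],
  [-0.01,-0.11,0,0],
  [-0.01,-0.15,0,0],
  [-0.01,-0.16,0,0],
])

```text
time: 4.6
ee_pos: [0.5621, 0.0035, 0.4368]
tcp_rot: [-179.4, 2.2, 0.2]
wrist_force: [-0.2, -0.5, -1.0]
opening: 0.0853
grasp_force: 0.0
```

>>> arm_command([
  [0,0,-0.05,0],
  [0,0,-0.1,0],
  [0,0,-0.15,0],
  [0,0,-0.2,0],
  [0,0,-0.25,0],
])

```text
time: 5.1
ee_pos: [0.5708, -0.0005, 0.4807]
tcp_rot: [-179.4, -2.3, -0.1]
wrist_force: [-0.1, 0.9, -0.0]
opening: 0.0857
grasp_force: 0.0
```

```bash
python3 - <<'E'
from h import *
o=bot.get_obs();print(*[(k,np.round(o[k],4).tolist()) for k in('time','q','ee_pos','tcp_rot')])
E
```

```text
('time', 5.1) ('q', [-0.3504, 27.994, 70.7476, 130.4663, 0.5943, 179.7266]) ('ee_pos', [0.5708, -0.0005, 0.4807]) ('tcp_rot', [-179.4166, -2.29, -0.0769])
```

>>> arm_command([
  [0,0,-0.5,-0.14],
  [0,0,-0.5,-0.28],
  [0,0,-0.5,-0.42],
  [0,0,-0.5,-0.56],
  [0,0,-0.5,-0.7],
])

```text
time: 5.6
ee_pos: [0.5458, -0.0009, 0.5216]
tcp_rot: [176.3, -5.3, 40.0]
wrist_force: [0.2, 0.1, 0.1]
opening: 0.0854
grasp_force: 0.0
```

```bash
python3 - <<'E'
from h import *
o=bot.get_obs();print(*[(k,np.round(o[k],4).tolist()) for k in('time','q','ee_pos','tcp_rot')], R.from_euler('xyz',o['tcp_rot'],degrees=True).as_matrix()[:,2])
E
```

```text
('time', 5.6) ('q', [-0.4179, 23.7892, 70.7274, 130.4604, 0.6188, 139.7469]) ('ee_pos', [0.5458, -0.0009, 0.5216]) ('tcp_rot', [176.2737, -5.3383, 40.0441]) [ 0.1128868   0.00997705 -0.99355776]
```

>>> arm_command([
  [0,0,-0.5,-0.14],
  [0,0,-0.5,-0.28],
  [0,0,-0.5,-0.42],
  [0,0,-0.5,-0.56],
  [0,0,-0.5,-0.7],
])

```text
time: 6.1
ee_pos: [0.5178, -0.0012, 0.5605]
tcp_rot: [169.6, -2.5, 79.7]
wrist_force: [0.4, -0.0, 0.5]
opening: 0.0857
grasp_force: 0.0
```

>>> arm_command([
  [0,0,-1.5,-0.14],
  [0,0,-1.5,-0.28],
  [0,0,-1.5,-0.42],
  [0,0,-1.5,-0.56],
  [0,0,-1.5,-0.7],
])

```text
time: 6.6
ee_pos: [0.4864, -0.0013, 0.5981]
tcp_rot: [166.6, 6.7, 118.2]
wrist_force: [-0.4, 0.5, 0.4]
opening: 0.0857
grasp_force: 0.0
```

>>> arm_command([
  [0,0,-1.5,-0.14],
  [0,0,-1.5,-0.28],
  [0,0,-1.5,-0.42],
  [0,0,-1.5,-0.56],
  [0,0,-1.5,-0.7],
])

```text
time: 7.1
ee_pos: [0.4524, -0.001, 0.6332]
tcp_rot: [172.3, 17.7, 157.4]
wrist_force: [0.4, -0.5, -0.3]
opening: 0.0853
grasp_force: 0.0
```

```bash
cat >> h.py <<'E'
def st():
    o=bot.get_obs();print(*[(k,np.round(o[k],4).tolist()) for k in('time','q','ee_pos','tcp_rot','opening','grasp_force')]); print(np.round(R.from_euler('xyz',o['tcp_rot'],degrees=True).as_matrix().T,3).tolist())
    return o
E
python3 -c "
from h import *
st()"
```

```text
('time', 7.1) ('q', [-0.5638, 11.0289, 70.7299, 130.4641, 0.6864, 20.9512]) ('ee_pos', [0.4524, -0.001, 0.6332]) ('tcp_rot', [172.2567, 17.6768, 157.3955]) ('opening', 0.0853) ('grasp_force', 0.0)
[[-0.88, 0.366, -0.304], [0.343, 0.93, 0.128], [0.33, 0.009, -0.944]]
```

>>> arm_command([
  [0,0,-1.5,-0.08],
  [0,0,-1.5,-0.16],
  [0,0,-1.5,-0.24],
  [0,0,-1.5,-0.32],
  [0,0,-1.5,-0.39],
])

```text
time: 7.6
ee_pos: [0.4169, -0.0004, 0.6647]
tcp_rot: [179.8, 23.4, -179.3]
wrist_force: [-0.6, -0.3, 0.7]
opening: 0.0856
grasp_force: 0.0
```

>>> arm_command([
  [0,0,-1.5,0],
  [0,0,-1.5,0],
  [0,0,-1.5,0],
  [0,0,-1.5,0],
  [0,0,-1.5,0],
])

```text
time: 8.1
ee_pos: [0.3805, 0.0008, 0.6927]
tcp_rot: [179.8, 27.4, -179.5]
wrist_force: [-0.5, -0.9, 0.2]
opening: 0.0853
grasp_force: 0.0
```

```bash
python3 - <<'E'
from h import *
o=st()
c=bot.camera('wrist');print(np.round(c['T_tool_cam'],3).tolist()); cv2.imwrite('pics/w1.png',c['color'])
T=np.eye(4);T[:3,:3]=R.from_euler('xyz',o['tcp_rot'],degrees=True).as_matrix();T[:3,3]=o['ee_pos']
W=T@np.array(c['T_tool_cam']);c['xyz']=W[:3,3];c['orientation']=W[:3,:3]
C={'wrist':c,'top':bot.camera('top'),'scene':bot.camera('scene')}
cv2.imwrite('pics/t1.png',C['top']['color'])
for t in['rail_mid','bay_red','bay_yellow','bay_green','jar_red_mid','jar_yellow_mid','jar_green_mid']:
    m={n:bot.mark_of(n,t) for n in C}
    print(t,[[(np.round(a['location'],1).tolist(),round(a['confidence'],2)) for a in m[n][:2]] for n in C])
    z={'r':.192,'b':.055,'j':.087}[t[0]]
    for n in C:
        if m[n]: print('   ',n,np.round(onz(C[n],m[n][0]['location'],z),4))
E
```

```text
('time', 8.1) ('q', [-0.3071, 2.8397, 70.7077, 130.4496, 0.5758, -0.7527]) ('ee_pos', [0.3805, 0.0008, 0.6927]) ('tcp_rot', [179.8147, 27.4234, -179.4592]) ('opening', 0.0853) ('grasp_force', 0.0)
[[-0.888, -0.008, -0.461], [-0.011, 1.0, 0.003], [0.461, 0.008, -0.888]]
[[0.001, 0.949, 0.316, 0.082], [1.0, -0.001, -0.0, 0.0], [-0.0, 0.316, -0.949, -0.143], [0.0, 0.0, 0.0, 1.0]]
rail_mid [[([308.3, 158.6], 0.77)], [([322.8, 202.4], 0.85), ([357.1, 294.8], 0.32)], [([325.1, 253.1], 0.76)]]
    wrist [ 0.6487 -0.0086  0.192 ]
    top [ 0.6427 -0.0085  0.192 ]
    scene [ 0.6417 -0.0106  0.192 ]
bay_red [[([249.2, 115.8], 0.81)], [([367.2, 213.5], 0.9)], [([282.8, 300.2], 0.59)]]
    wrist [ 0.6415 -0.1293  0.055 ]
    top [ 0.6428 -0.1269  0.055 ]
    scene [ 0.6386 -0.126   0.055 ]
bay_yellow [[([367.7, 117.5], 0.64)], [([281.3, 210.8], 0.88), ([415.0, 285.2], 0.17)], [([363.9, 274.0], 0.61)]]
    wrist [0.6427 0.1101 0.055 ]
    top [0.6504 0.1011 0.055 ]
    scene [0.6498 0.1015 0.055 ]
bay_green [[([308.6, 118.4], 0.88), ([369.4, 115.8], 0.16)], [([321.5, 211.3], 0.7)], [([325.8, 288.4], 0.61), ([213.7, 270.5], 0.27)]]
    wrist [ 0.646  -0.0096  0.055 ]
    top [ 0.6489 -0.0056  0.055 ]
    scene [ 0.6505 -0.0103  0.055 ]
jar_red_mid [[([367.3, 118.8], 0.82)], [([279.1, 221.3], 0.74)], [([363.3, 261.4], 0.59)]]
    wrist [0.6279 0.1047 0.087 ]
    top [0.6164 0.1037 0.087 ]
    scene [0.6328 0.1061 0.087 ]
jar_yellow_mid [[([254.4, 112.0], 0.85)], [([366.1, 222.8], 0.82)], [([283.8, 288.1], 0.94)]]
    wrist [ 0.6159 -0.1128  0.087 ]
    top [ 0.6121 -0.1204  0.087 ]
    scene [ 0.6262 -0.1168  0.087 ]
jar_green_mid [[([308.2, 119.1], 0.97)], [([325.1, 220.3], 0.97)], [([323.7, 271.7], 0.94)]]
    wrist [ 0.6297 -0.01    0.087 ]
    top [ 0.6188 -0.0148  0.087 ]
    scene [ 0.6207 -0.003   0.087 ]
```

View pics/w1.png

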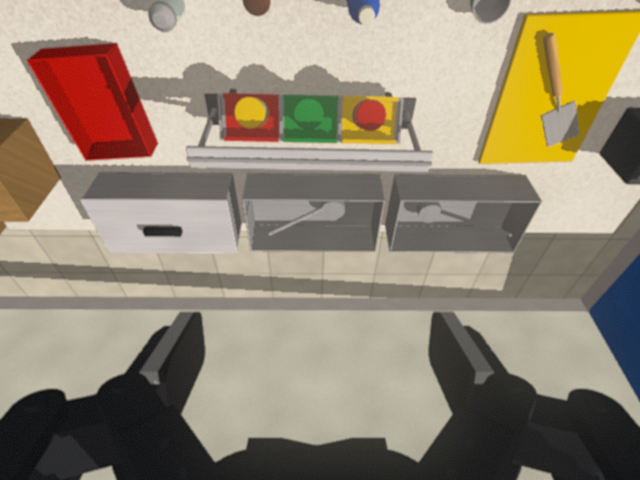

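>>> arm_command([
  [0.005,-0.008,0.035,0],
  [0.01,-0.016,0.07,0],
  [0.015,-0.025,0.105,0],
  [0.02,-0.033,0.14,0],
  [0.024,-0.041,0.172,0],
])

```text
time: 9.8
ee_pos: [0.4383, -0.0389, 0.5292]
tcp_rot: [179.8, 27.5, -179.4]
wrist_force: [-0.2, 0.8, 0.1]
opening: 0.0852
grasp_force: 0.0
```

>>> arm_command([
  [0.005,-0.008,0.035,0],
  [0.01,-0.016,0.07,0],
  [0.015,-0.025,0.105,0],
  [0.02,-0.033,0.14,0],
  [0.024,-0.041,0.172,0],
])

```text
time: 10.3
ee_pos: [0.4966, -0.0788, 0.3645]
tcp_rot: [179.8, 27.3, -179.5]
wrist_force: [0.1, 0.9, 0.5]
opening: 0.0857
grasp_force: 0.0
```

>>> arm_command([
  [0.005,-0.008,0.035,0],
  [0.01,-0.016,0.07,0],
  [0.015,-0.025,0.105,0],
  [0.02,-0.033,0.14,0],
  [0.024,-0.041,0.172,0],
])

```text
time: 10.8
ee_pos: [0.5547, -0.1187, 0.2005]
tcp_rot: [179.8, 27.3, -179.5]
wrist_force: [0.9, -0.6, 0.5]
opening: 0.0856
grasp_force: 0.0
```

```bash
cat >> h.py <<'E'
def wcam(name=None):
    o=bot.get_obs(); c=bot.camera('wrist')
    if name: cv2.imwrite(f'pics/{name}.png',c['color'])
    T=np.eye(4);T[:3,:3]=R.from_euler('xyz',o['tcp_rot'],degrees=True).as_matrix();T[:3,3]=o['ee_pos']
    W=T@np.array(c['T_tool_cam']);c['xyz']=W[:3,3];c['orientation']=W[:3,:3]
    return o,T,c
def marks(c,zs,cam='wrist'):
    for t,z in zs.items():
        for a in bot.mark_of(cam,t)[:2]:
            print(t,np.round(a['location'],1).tolist(),round(a['confidence'],2),np.round(onz(c,a['location'],z),4))
E
python3 - <<'E'
from h import *
st(); o,T,c=wcam('w2')
marks(c,{'jar_yellow_mid':.087,'jar_green_mid':.087,'bay_red':.055,'bay_green':.055,'rail_mid':.192})
E
```

```text
('time', 10.8) ('q', [-15.9186, -19.8324, -20.7407, 62.7702, 7.6679, -14.7077]) ('ee_pos', [0.5547, -0.1187, 0.2005]) ('tcp_rot', [179.7999, 27.3383, -179.4641]) ('opening', 0.0856) ('grasp_force', 0.0)
[[-0.888, -0.008, -0.459], [-0.011, 1.0, 0.003], [0.459, 0.008, -0.888]]
```

View pics/w2.png

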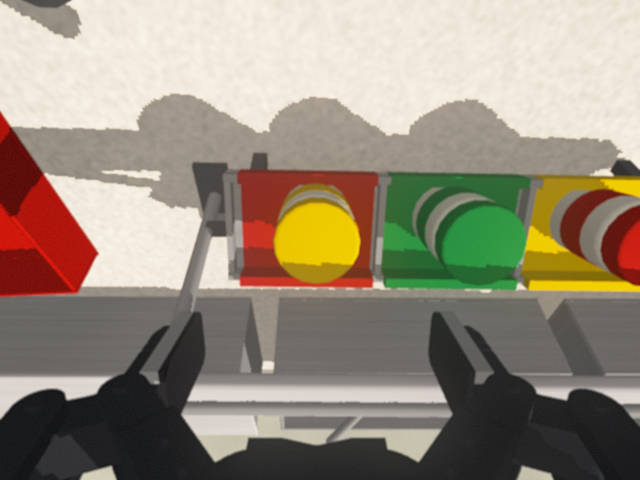

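```bash
cat >> h.py <<'E'
N=np.array([-.469,0,.883])
HS={'yellow':(22,33),'green':(45,85),'red':(0,6)}
def lid(c,col,p0,box=None):
    "lid ellipse -> centre on plane through p0 normal N"
    h=cv2.cvtColor(c['color'],cv2.COLOR_BGR2HSV); a,b=HS[col]
    m=cv2.inRange(h,(a,150,130),(b,255,255))
    if box: k=np.zeros_like(m);k[box[1]:box[3],box[0]:box[2]]=255;m&=k
    m=cv2.morphologyEx(m,cv2.MORPH_OPEN,np.ones((9,9)))
    cs=max(cv2.findContours(m,0,cv2.CHAIN_APPROX_NONE)[0],key=cv2.contourArea)
    e=cv2.fitEllipse(cv2.convexHull(cs))
    return e,onpl(c,e[0],p0)
def onpl(c,px,p0,n=N):
    o,d=ray(c,px); return o+d*(np.dot(np.array(p0)-o,n)/np.dot(d,n))
E
python3 - <<'E'
from h import *
o,T,c=wcam()
p0=np.array([.647,0,.055])
e,p=lid(c,'yellow',p0+.078*N,(260,160,380,300)); print(e,p, 'foot',p-.078*N)
rad=[np.linalg.norm(onpl(c,(e[0][0]+s,e[0][1]),p0+.078*N)-p)*1e3 for s in(-42,42)];print(rad)
for n,px in dict(redFL=(240,171),redFR=(379,172),grFR=(530,176),divBottom=(375,287),redBL=(240,284)).items(): print(n,np.round(onpl(c,px,p0),4))
for n,px in dict(railL=(250,374),railR=(420,376)).items(): print(n,np.round(onz(c,px,.192),4))
E
```

```text
((316.0118103027344, 234.0043487548828), (83.19666290283203, 84.38268280029297), 98.67887878417969) [ 0.59726508 -0.11736853  0.11688791] foot [ 0.63384708 -0.11736853  0.04801391]
[np.float64(27.065151164568565), np.float64(27.109193746560756)]
redFL [ 0.6088 -0.1787  0.0347]
redFR [ 0.6086 -0.0659  0.0346]
grFR [0.6105 0.0578 0.0356]
divBottom [ 0.6991 -0.0634  0.0827]
redBL [ 0.6972 -0.1837  0.0817]
railL [ 0.6382 -0.1557  0.192 ]
railR [ 0.6401 -0.0554  0.192 ]
```

The yellow lid is centred at about (316,234) with a measured radius near 27 mm. The tool is already within 1 mm of its axis, so I'll go down along it and grip.

>>> arm_command([
  [0,0,0.02,0.01],
  [0,0.001,0.04,0.02],
  [0,0.001,0.06,0.02],
  [0,0.001,0.08,0.02],
  [0,0.001,0.1,0.02],
])

```text
time: 11.65
ee_pos: [0.6018, -0.1166, 0.1155]
tcp_rot: [179.3, 27.5, 179.3]
wrist_force: [-0.5, 0.3, 0.4]
opening: 0.0855
grasp_force: 0.0
```

>>> arm_command([
  [0,0,0.02,0],
  [0,0,0.04,0],
  [0,0,0.04,0],
  [0,0,0.04,0],
  [0,0,0.04,0],
])

```text
time: 12.15
ee_pos: [0.6198, -0.1165, 0.0806]
tcp_rot: [179.3, 27.5, 179.3]
wrist_force: [0.5, -0.2, 0.1]
opening: 0.0854
grasp_force: 0.0
```

>>> arm_command([
  [0,0,0,0],
  [0,0,0,0],
  [0,0,0,0],
  [0,0,0,0],
  [0,0,0,0],
], hand=0.045, grip_force=60)

```text
time: 12.65
ee_pos: [0.6194, -0.1167, 0.0798]
tcp_rot: [179.3, 27.5, 179.3]
wrist_force: [-6.0, -0.1, 6.4]
opening: 0.0549
grasp_force: 61.8
```

>>> arm_command([
  [0,0,-0.01,0],
  [0,0,-0.03,0],
  [0,0,-0.06,0],
  [0,0,-0.095,0],
  [0,0,-0.13,0],
])

```text
time: 13.15
ee_pos: [0.558, -0.1172, 0.1944]
tcp_rot: [179.2, 27.3, 179.2]
wrist_force: [0.8, -0.1, -1.2]
opening: 0.0552
grasp_force: 64.5
```

>>> arm_command([
  [-0.005,0.008,-0.035,0],
  [-0.01,0.016,-0.07,0],
  [-0.015,0.024,-0.105,0],
  [-0.02,0.032,-0.14,0],
  [-0.025,0.039,-0.173,0],
])

```text
time: 13.65
ee_pos: [0.5009, -0.0795, 0.361]
tcp_rot: [179.2, 27.4, 179.3]
wrist_force: [0.2, 0.5, -2.7]
opening: 0.0549
grasp_force: 64.5
```

>>> arm_command([
  [-0.005,0.008,-0.035,0],
  [-0.01,0.016,-0.07,0],
  [-0.015,0.024,-0.105,0],
  [-0.02,0.032,-0.14,0],
  [-0.025,0.039,-0.173,0],
])

```text
time: 14.15
ee_pos: [0.4436, -0.0422, 0.5266]
tcp_rot: [179.2, 27.4, 179.3]
wrist_force: [1.0, 1.0, -2.3]
opening: 0.0552
grasp_force: 64.5
```

>>> arm_command([
  [-0.005,0.008,-0.035,0],
  [-0.01,0.016,-0.07,0],
  [-0.015,0.024,-0.105,0],
  [-0.02,0.032,-0.14,0],
  [-0.025,0.039,-0.173,0],
])

```text
time: 14.65
ee_pos: [0.3911, -0.0078, 0.681]
tcp_rot: [179.2, 27.5, 179.3]
wrist_force: [0.2, -0.7, -1.3]
opening: 0.0548
grasp_force: 64.5
```

```bash
python3 -c "
from h import *
st()"
```

```text
('time', 14.65) ('q', [-2.1966, -0.479, 63.3557, 126.3278, 1.4554, -1.305]) ('ee_pos', [0.3911, -0.0078, 0.681]) ('tcp_rot', [179.2244, 27.5323, 179.2747]) ('opening', 0.0548) ('grasp_force', 64.5022)
[[-0.887, 0.011, -0.462], [0.006, 1.0, 0.012], [0.462, 0.008, -0.887]]
```

>>> arm_command([
  [-1.4,0,0.56,0],
  [-1.4,0,0.56,0],
  [-1.4,0,0.56,0],
  [-1.4,0,0.56,0],
  [-1.4,0,0.56,0],
])

```text
time: 15.15
ee_pos: [0.6107, -0.0089, 0.6229]
tcp_rot: [179.2, 28.7, 179.2]
wrist_force: [1.1, 0.1, -1.4]
opening: 0.0546
grasp_force: 66.3
```

```bash
python3 -c "
from h import *
st()"
```

```text
('time', 15.15) ('q', [-1.3257, 17.2555, 70.7047, 114.7493, 1.0559, -0.4974]) ('ee_pos', [0.6107, -0.0089, 0.6229]) ('tcp_rot', [179.2165, 28.7079, 179.2413]) ('opening', 0.0546) ('grasp_force', 66.2722)
[[-0.877, 0.012, -0.48], [0.007, 1.0, 0.012], [0.48, 0.007, -0.877]]
```

```bash
python3 - <<'E'
import numpy as np
from scipy.optimize import least_squares
D=np.array([(4.98,10.08,95.1,.550,.2313),(32.517,70.71,130.46,.5942,.4344),(27.994,70.7476,130.466,.5708,.4807),(2.84,70.708,130.45,.3805,.6927),(-.479,63.356,126.328,.3912,.681),(17.2555,70.7047,114.749,.6108,.6229),(23.789,70.727,130.46,.5458,.5216),(11.029,70.73,130.464,.4524,.6332)])
a,b,c=np.radians(D[:,:3].T)
def fk(p,a,b,c):
    L1,L2,Lt,h,o,off,lo=p
    return o+L1*np.sin(a)+L2*np.cos(a-b)+off*np.sin(a-b)+Lt*np.cos(a-b+c)+0*lo, h+L1*np.cos(a)-L2*np.sin(a-b)+off*np.cos(a-b)-Lt*np.sin(a-b+c)
f=lambda p:np.concatenate([fk(p,a,b,c)[0]-D[:,3],fk(p,a,b,c)[1]-D[:,4],.01*(np.array(p)-[.4,.4,.3,.2,0,0,0])])
s=least_squares(f,[.4,.4,.3,.2,0,0,0]);print(np.round(s.x,4),np.abs(s.fun[:16]).max())
np.save('fk.npy',s.x)
E
```

```text
[ 0.42    0.5188  0.4292  0.1601 -0.      0.036   0.    ] 8.356421731925412e-05
```

```bash
cat > sim.py <<'E'
import numpy as np
from scipy.optimize import lsq_linear, least_squares
P=np.load('fk.npy')
lo=np.array([-48.56,-65.8,-126.05]);hi=np.array([103.87,70.77,130.52])
def fk(q):
    L1,L2,Lt,h,o,off,_=P;a,b,c=np.radians(q)
    return np.array([o+L1*np.sin(a)+L2*np.cos(a-b)+off*np.sin(a-b)+Lt*np.cos(a-b+c),h+L1*np.cos(a)-L2*np.sin(a-b)+off*np.cos(a-b)-Lt*np.sin(a-b+c),(a-b+c)])
def row(q,push,w,mode,lim=.05):
    "push: world dir*dist (x,z)"
    p0=fk(q);d=np.array(push);n=np.linalg.norm(d);d=d*min(1,lim/n)
    t=np.array([p0[0]+d[0],p0[1]+d[1],p0[2]])
    W=np.array([1,1,w])
    if mode=='lsq':
        s=least_squares(lambda x:(fk(x)-t)*W,np.clip(q,lo+1e-6,hi-1e-6),bounds=(lo,hi),x_scale=10.);return s.x
    x=np.array(q,float)   # clipped DLS
    for _ in range(mode):
        J=np.array([(fk(x+e)-fk(x-e))/.02 for e in .01*np.eye(3)]).T
        e=(t-fk(x))*W;A=J*W[:,None]
        dx=A.T@np.linalg.solve(A@A.T+1e-9*np.eye(3),e)
        x=np.clip(x+dx,lo,hi)
    return x
if __name__=='__main__':
    for mode in('lsq',1,3,20):
      for w in(.02,.05,.1,.2,.3,.5,1):
        if mode!='lsq' and w!=.1:continue
        x=np.array([27.994,70.77,130.52])
        for _ in range(5): x=row(x,(.0,1),w,mode)   # tool -z ~ up
        y=np.array([-.479,63.356,126.328])
        for _ in range(5): y=row(y,(1.5,.15),w,mode)
        print(mode,w,np.round(x,2),'|',np.round(y,2),y[2]-y[1]+y[0])
    print('obs 23.79 70.7 130.46 | 17.26 70.7 114.75 61.3')
E
python3 sim.py
```

```text
lsq 0.02 [  9.17  70.77 109.45] | [ 13.7   70.77 104.82] 47.745529940302255
lsq 0.05 [  9.29  70.77 110.  ] | [ 13.75  70.77 104.99] 47.97103479242778
lsq 0.1 [  9.73  70.77 111.85] | [ 13.92  70.77 105.58] 48.72819783980663
lsq 0.2 [ 11.38  70.77 117.81] | [ 14.48  70.77 107.43] 51.147935628854036
lsq 0.3 [ 13.53  70.77 124.05] | [ 15.12  70.77 109.43] 53.78191131042793
lsq 0.5 [ 16.86  70.77 130.47] | [ 16.09  70.77 112.25] 57.56687868957106
lsq 1 [ 16.86  63.89 130.52] | [ 16.99  70.77 114.68] 60.8956420441121
1 0.1 [ 71.9   70.77 130.52] | [ 83.79  70.77 130.52] 143.54147009340517
3 0.1 [ 70.25  70.77 130.52] | [ 75.63  70.77 130.52] 135.3843271756724
20 0.1 [ 34.71  70.77 130.52] | [ 36.3   70.77 130.52] 96.05363384079271
obs 23.79 70.7 130.46 | 17.26 70.7 114.75 61.3
```

```bash
cat > s2.py <<'E'
from sim import *
for w in(.6,.8,1,1.2,1.5,2):
    x=np.array([27.994,70.77,130.52]);th=fk(x)[2]
    for _ in range(5): x=row(x,(-np.cos(th),np.sin(th)),w,'lsq')
    y=np.array([-.479,63.356,126.328])
    for _ in range(5): y=row(y,(1.5,.10),w,'lsq')
    print(w,np.round(x,2),np.round(y,2),y[2]-y[1]+y[0])
# explore: from tilt 28 state, for many start J2/J3 and push dirs, best tilt increase/call
w=1
best=[]
for j2 in range(-45,100,12):
  for j3 in list(range(-65,71,15))+[70.7]:
    j4=62+j3-j2
    if not lo[2]<=j4<=hi[2]: continue
    q=np.array([j2,j3,j4],float);p=fk(q)
    if p[1]<.25 or p[0]<.2: continue
    for ang in range(0,360,45):
        x=row(q,(np.cos(np.radians(ang)),np.sin(np.radians(ang))),w,'lsq'); 
        best.append((x[2]-x[1]+x[0]-62,j2,j3,round(j4),ang,np.round(p[:2],2).tolist(),np.round(fk(x)[:2],2).tolist(),np.round(x).tolist()))
best.sort(key=lambda b:-b[0])
for b in best[:12]:print(b)
print(best[-1])
E
python3 s2.py
```

```text
0.6 [ 17.17  69.48 130.52] [ 16.67  70.77 113.09] 58.99490413092836
0.8 [ 16.31  65.21 130.52] [ 17.03  70.77 114.04] 60.300141872564225
1 [ 15.9   62.88 130.52] [ 17.22  70.77 114.56] 61.01264544162464
1.2 [ 15.68  61.5  130.52] [ 17.34  70.77 114.87] 61.4338061697556
1.5 [ 15.51  60.3  130.52] [ 17.44  70.77 115.13] 61.798021603921796
2 [ 15.37  59.31 130.52] [ 17.52  70.77 115.34] 62.09431307158451
(np.float64(0.4826860033591984), -45, -5, 102, 225, [0.28, 0.44], [0.26, 0.42], [-49.0, -9.0, 102.0])
(np.float64(0.4813093182101156), -45, -20, 87, 225, [0.36, 0.33], [0.34, 0.3], [-49.0, -24.0, 87.0])
(np.float64(0.37009902778260795), -45, -20, 87, 180, [0.36, 0.33], [0.32, 0.34], [-49.0, -20.0, 91.0])
(np.float64(0.17195301332179724), -45, -5, 102, 180, [0.28, 0.44], [0.23, 0.44], [-49.0, -5.0, 106.0])
(np.float64(0.15275784065818243), -45, -5, 102, 270, [0.28, 0.44], [0.28, 0.39], [-49.0, -12.0, 98.0])
(np.float64(2.379438100774678e-06), -45, -20, 87, 270, [0.36, 0.33], [0.36, 0.28], [-48.0, -27.0, 83.0])
(np.float64(7.627076854532788e-07), -21, -5, 78, 135, [0.54, 0.35], [0.5, 0.39], [-24.0, -3.0, 83.0])
(np.float64(6.26903165823478e-07), -33, 25, 120, 225, [0.22, 0.59], [0.18, 0.56], [-40.0, 17.0, 119.0])
(np.float64(3.973600186668591e-07), 15, 55, 102, 315, [0.68, 0.55], [0.72, 0.51], [16.0, 51.0, 97.0])
(np.float64(1.2735739574054605e-07), -33, -5, 90, 180, [0.41, 0.41], [0.36, 0.41], [-39.0, -7.0, 93.0])
(np.float64(1.2428236573214235e-07), -21, 40, 123, 315, [0.27, 0.64], [0.31, 0.61], [-24.0, 31.0, 116.0])
(np.float64(1.1506424613116906e-07), -33, 25, 120, 315, [0.22, 0.59], [0.25, 0.56], [-35.0, 17.0, 114.0])
(np.float64(-1.0154233959568302), 39, 70.7, 94, 45, [0.89, 0.41], [0.89, 0.42], [39.0, 71.0, 93.0])
```

```bash
cat > s3.py <<'E'
from sim import *
w=1.1
best=[]
for j2 in [-48.5,-45,-30,-10,20,50,80,100,103.8]:
  for j3 in [-65.7,-60]+list(range(-55,70,8))+[70.7]:
    for tilt in (28,14):
      j4=90-tilt+j3-j2
      if not lo[2]<=j4<=hi[2]: continue
      q=np.array([j2,j3,j4],float);p=fk(q)
      if p[1]<.2 or p[0]<.2: continue
      for ang in range(0,360,20):
        x=q
        for _ in range(5): x=row(x,(np.cos(np.radians(ang)),np.sin(np.radians(ang))),w,'lsq')
        best.append((round(x[2]-x[1]+x[0]-90+tilt,2),tilt,j2,j3,round(j4),ang,np.round(p[:2],2).tolist(),np.round(fk(x)[:2],2).tolist(),np.round(x).tolist()))
best.sort(key=lambda b:-b[0])
for b in best[:25]:print(b)
E
python3 s3.py
```

```text
(np.float64(4.39), 28, -48.5, -31, 80, 200, [0.37, 0.25], [0.34, 0.25], [-49.0, -30.0, 85.0])
(np.float64(4.35), 14, -48.5, -31, 94, 200, [0.27, 0.21], [0.24, 0.21], [-49.0, -31.0, 98.0])
(np.float64(4.34), 28, -48.5, -15, 96, 220, [0.3, 0.38], [0.28, 0.34], [-49.0, -18.0, 97.0])
(np.float64(4.27), 28, -48.5, -23, 88, 200, [0.34, 0.32], [0.28, 0.34], [-49.0, -17.0, 97.0])
(np.float64(4.27), 28, -48.5, -23, 88, 220, [0.34, 0.32], [0.34, 0.25], [-49.0, -30.0, 85.0])
(np.float64(4.18), 14, -48.5, -23, 102, 220, [0.24, 0.28], [0.24, 0.21], [-49.0, -31.0, 98.0])
(np.float64(4.15), 28, -48.5, -7, 104, 220, [0.25, 0.43], [0.21, 0.43], [-49.0, -5.0, 110.0])
(np.float64(4.1), 14, -48.5, -23, 102, 200, [0.24, 0.28], [0.19, 0.31], [-49.0, -18.0, 110.0])
(np.float64(4.1), 14, -48.5, -15, 110, 220, [0.2, 0.34], [0.19, 0.31], [-49.0, -19.0, 110.0])
(np.float64(4.05), 28, -48.5, -7, 104, 240, [0.25, 0.43], [0.28, 0.34], [-49.0, -17.0, 97.0])
(np.float64(4.01), 14, -48.5, -31, 94, 220, [0.27, 0.21], [0.27, 0.1], [-49.0, -43.0, 86.0])
(np.float64(3.99), 28, -45, -31, 76, 200, [0.4, 0.24], [0.35, 0.22
[... 529 characters left out ...]
 [0.37, 0.25], [0.29, 0.34], [-49.0, -18.0, 97.0])
(np.float64(3.82), 28, -48.5, -15, 96, 240, [0.3, 0.38], [0.34, 0.25], [-49.0, -29.0, 85.0])
(np.float64(3.82), 28, -45, -7, 100, 220, [0.29, 0.43], [0.24, 0.4], [-49.0, -10.0, 104.0])
(np.float64(3.79), 14, -45, -23, 98, 200, [0.27, 0.27], [0.21, 0.28], [-49.0, -22.0, 106.0])
(np.float64(3.78), 28, -45, -23, 84, 220, [0.37, 0.31], [0.35, 0.22], [-49.0, -34.0, 81.0])
(np.float64(3.77), 14, -48.5, -31, 94, 180, [0.27, 0.21], [0.19, 0.3], [-49.0, -19.0, 110.0])
(np.float64(3.74), 14, -45, -23, 98, 220, [0.27, 0.27], [0.26, 0.18], [-49.0, -35.0, 94.0])
(np.float64(3.74), 14, -45, -15, 106, 220, [0.24, 0.33], [0.21, 0.27], [-49.0, -23.0, 105.0])
```

>>> arm_command([
  [0.035,0.001,0.018,0],
  [0.075,0.002,0.038,0],
  [0.115,0.004,0.058,0],
  [0.155,0.006,0.079,0],
  [0.195,0.008,0.1,0],
])

```text
time: 15.65
ee_pos: [0.5246, -0.0016, 0.5014]
tcp_rot: [179.2, 28.8, 179.2]
wrist_force: [0.5, 0.3, -1.2]
opening: 0.0549
grasp_force: 66.3
```

>>> arm_command([
  [0.04,0,0.02,0],
  [0.08,0,0.04,0],
  [0.12,0,0.06,0],
  [0.16,0,0.08,0],
  [0.19,0,0.092,0],
])

```text
time: 16.15
ee_pos: [0.4012, 0.0013, 0.3276]
tcp_rot: [179.2, 28.6, 179.2]
wrist_force: [0.4, 0.6, -1.7]
opening: 0.0547
grasp_force: 66.3
```

>>> arm_command([
  [1.5,0,0,0],
  [1.5,0,0,0],
  [1.5,0,0,0],
  [1.5,0,0,0],
  [1.5,0,0,0],
])

```text
time: 16.65
ee_pos: [0.3338, 0.005, 0.2885]
tcp_rot: [179.3, 25.6, 179.3]
wrist_force: [-0.6, 0.0, -2.7]
opening: 0.055
grasp_force: 66.3
```

```bash
python3 -c "
from h import *
st()"
```

```text
('time', 16.65) ('q', [0.8514, -48.5393, -25.3706, 87.5128, 0.0002, 1.4189]) ('ee_pos', [0.3338, 0.005, 0.2885]) ('tcp_rot', [179.3184, 25.6474, 179.2774]) ('opening', 0.055) ('grasp_force', 66.2907)
[[-0.901, 0.011, -0.433], [0.007, 1.0, 0.011], [0.433, 0.006, -0.901]]
```

>>> arm_command([
  [1.5,0,0,0],
  [1.5,0,0,0],
  [1.5,0,0,0],
  [1.5,0,0,0],
  [1.5,0,0,0],
])

```text
time: 17.15
ee_pos: [0.3066, 0.0234, 0.2835]
tcp_rot: [179.8, 22.3, 179.3]
wrist_force: [0.4, -0.3, -1.8]
opening: 0.0549
grasp_force: 66.3
```

>>> arm_command([
  [1.5,0,0,0],
  [1.5,0,0,0],
  [1.5,0,0,0],
  [1.5,0,0,0],
  [1.5,0,0,0],
])

```text
time: 17.65
ee_pos: [0.2342, 0.1029, 0.286]
tcp_rot: [-178.5, 20.3, 179.2]
wrist_force: [0.5, 1.4, -2.4]
opening: 0.055
grasp_force: 66.2
```

>>> arm_command([
  [1.5,0,0,0],
  [1.5,0,0,0],
  [1.5,0,0,0],
  [1.5,0,0,0],
  [1.5,0,0,0],
])

```text
time: 18.15
ee_pos: [0.1112, 0.1413, 0.2532]
tcp_rot: [-178.2, 19.6, 179.2]
wrist_force: [-0.9, 0.7, -2.6]
opening: 0.055
grasp_force: 66.2
```

```bash
python3 -c "
from h import *
st()"
```

```text
('time', 18.15) ('q', [84.0826, -48.5193, -26.5548, 112.094, -19.6977, 85.2257]) ('ee_pos', [0.1112, 0.1413, 0.2532]) ('tcp_rot', [-178.1563, 19.615, 179.1982]) ('opening', 0.055) ('grasp_force', 66.2304)
[[-0.942, 0.013, -0.336], [0.025, 0.999, -0.03], [0.335, -0.037, -0.941]]
```

>>> arm_command([
  [-0.03,0.01,-0.015,0],
  [-0.06,0.02,-0.03,0],
  [-0.09,0.03,-0.045,0],
  [-0.12,0.03,-0.055,0],
  [-0.146,0.03,-0.055,0],
])

```text
time: 18.65
ee_pos: [0.2334, 0.1719, 0.3547]
tcp_rot: [-178.1, 19.7, 179.3]
wrist_force: [0.0, 0.2, -2.5]
opening: 0.0553
grasp_force: 66.1
```

>>> arm_command([
  [-0.03,-0.033,0.008,0],
  [-0.055,-0.067,0.016,0],
  [-0.08,-0.1,0.024,0],
  [-0.105,-0.135,0.032,0],
  [-0.128,-0.167,0.04,0],
])

```text
time: 19.15
ee_pos: [0.3457, 0.0252, 0.3631]
tcp_rot: [-178.0, 19.7, 179.2]
wrist_force: [1.2, 0.7, -2.2]
opening: 0.0549
grasp_force: 66.2
```

```bash
python3 -c "
from h import *
st()"
```

```text
('time', 19.15) ('q', [8.2798, -35.2675, -8.6668, 97.4321, -4.9958, 8.5308]) ('ee_pos', [0.3457, 0.0252, 0.3631]) ('tcp_rot', [-178.0135, 19.6892, 179.2496]) ('opening', 0.0549) ('grasp_force', 66.1642)
[[-0.941, 0.012, -0.337], [0.025, 0.999, -0.033], [0.336, -0.039, -0.941]]
```

>>> arm_command([
  [0.033,-0.015,0.005,0],
  [0.066,-0.025,0.009,0],
  [0.1,-0.027,0.01,0],
  [0.13,-0.027,0.01,0],
  [0.14,-0.027,0.01,0],
])

```text
time: 19.65
ee_pos: [0.2401, 0.0059, 0.3249]
tcp_rot: [-177.7, 17.6, 179.1]
wrist_force: [0.6, 0.1, -2.6]
opening: 0.0548
grasp_force: 66.4
```

>>> arm_command([
  [0.06,0,0,0],
  [0.06,0,0,0],
  [0.06,0,0,0],
  [0.06,0,0,0],
  [0.06,0,0,0],
])

```text
time: 20.15
ee_pos: [0.2125, 0.0181, 0.3292]
tcp_rot: [-177.0, 15.3, 179.0]
wrist_force: [-0.1, -0.0, -2.3]
opening: 0.055
grasp_force: 66.3
```

```bash
python3 -c "
from h import *
st()"
```

```text
('time', 20.15) ('q', [13.9379, -48.4991, -16.5375, 107.853, -6.7718, 14.4615]) ('ee_pos', [0.2125, 0.0181, 0.3292]) ('tcp_rot', [-177.0362, 15.3429, 179.0368]) ('opening', 0.055) ('grasp_force', 66.2887)
[[-0.964, 0.016, -0.265], [0.03, 0.998, -0.05], [0.263, -0.056, -0.963]]
```

>>> arm_command([
  [-0.01,-0.03,0,0],
  [0,-0.06,0.01,0],
  [0.05,-0.07,0.02,0],
  [0.06,-0.07,0.02,0],
  [0.06,-0.07,0.02,0],
])

```text
time: 20.65
ee_pos: [0.1877, -0.0712, 0.3235]
tcp_rot: [-178.2, 12.9, 178.7]
wrist_force: [-0.3, -0.5, -3.4]
opening: 0.0551
grasp_force: 66.3
```

>>> arm_command([
  [0.05,-0.02,0.03,0],
  [0.05,-0.02,0.03,0],
  [0.05,-0.02,0.03,0],
  [0.05,-0.02,0.03,0],
  [0.05,-0.02,0.03,0],
])

```text
time: 21.15
ee_pos: [0.1589, -0.1082, 0.2985]
tcp_rot: [-179.4, 11.8, 178.8]
wrist_force: [0.7, -0.6, -2.1]
opening: 0.055
grasp_force: 66.3
```

```bash
python3 -c "
from h import *
st()"
```

```text
('time', 21.15) ('q', [-45.8446, -48.5045, -19.6793, 109.9451, 7.7782, -43.9653]) ('ee_pos', [0.1589, -0.1082, 0.2985]) ('tcp_rot', [-179.3608, 11.7673, 178.7915]) ('opening', 0.055) ('grasp_force', 66.2691)
[[-0.979, 0.021, -0.204], [0.023, 1.0, -0.011], [0.204, -0.015, -0.979]]
```

>>> arm_command([
  [-0.025,-0.011,0.04,0],
  [-0.05,-0.022,0.08,0],
  [-0.075,-0.034,0.12,0],
  [-0.1,-0.045,0.165,0],
  [-0.1225,-0.0563,0.2085,0],
])

```text
time: 21.65
ee_pos: [0.3205, -0.1679, 0.121]
tcp_rot: [-179.3, 11.8, 179.1]
wrist_force: [1.4, -0.9, -1.6]
opening: 0.0553
grasp_force: 66.4
```

>>> arm_command([
  [0.004,0,0.02,0],
  [0.009,0,0.045,0],
  [0.013,0,0.06,0],
  [0.0155,0,0.073,0],
  [0.0155,0,0.074,0],
])

```text
time: 22.15
ee_pos: [0.3178, -0.169, 0.0453]
tcp_rot: [-179.4, 11.7, 178.9]
wrist_force: [-0.5, -0.8, -1.5]
opening: 0.0547
grasp_force: 66.3
```

```bash
python3 -c "
from h import *
st();wcam('w3')"
```

```text
('time', 22.15) ('q', [-32.3937, -34.2175, -42.7209, 71.1821, 5.5506, -30.7786]) ('ee_pos', [0.3178, -0.169, 0.0453]) ('tcp_rot', [-179.4228, 11.6848, 178.9453]) ('opening', 0.0547) ('grasp_force', 66.317)
[[-0.979, 0.018, -0.203], [0.02, 1.0, -0.01], [0.202, -0.014, -0.979]]
```

View pics/w3.png

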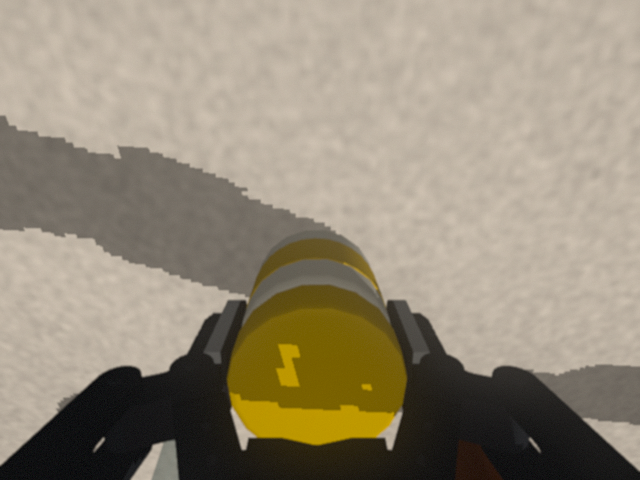

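The picture shows the yellow jar (lid at 318,370) held square between the pads above bare worktop. I'll lower it slowly with a light grip so the foot can press flat.

>>> arm_command([
  [0.0005,0,0.002,0],
  [0.001,0,0.004,0],
  [0.001,0,0.006,0],
  [0.0015,0,0.008,0],
  [0.0015,0,0.009,0],
], grip_force=25)

```text
time: 22.7
ee_pos: [0.3189, -0.17, 0.0382]
tcp_rot: [-179.4, 11.8, 178.9]
wrist_force: [-3.5, 2.4, 11.8]
opening: 0.0545
grasp_force: 67.1
```

>>> arm_command([
  [0.0002,0,0.001,0],
  [0.0004,0,0.002,0],
  [0.0006,0,0.003,0],
  [0.0008,0,0.004,0],
  [0.0008,0,0.004,0],
], grip_force=20)

```text
time: 23.2
ee_pos: [0.321, -0.1706, 0.0373]
tcp_rot: [-179.3, 12.2, 178.9]
wrist_force: [-2.4, 5.6, 25.9]
opening: 0.0547
grasp_force: 68.2
```

>>> arm_command([
  [0,0,-0.001,0],
  [0,0,-0.002,0],
  [0,0,-0.002,0],
  [0,0,-0.002,0],
  [0,0,-0.002,0],
], hand=0.054, grip_force=20)

```text
time: 23.7
ee_pos: [0.3201, -0.1705, 0.0376]
tcp_rot: [-179.3, 12.1, 178.9]
wrist_force: [2.8, 2.1, 9.5]
opening: 0.0552
grasp_force: 66.2
```

>>> arm_command([
  [0,0,0,0],
  [0,0,0,0],
  [0,0,0,0],
  [0,0,0,0],
  [0,0,0,0],
], hand=0.066)

```text
time: 24.2
ee_pos: [0.3179, -0.1697, 0.035]
tcp_rot: [-179.4, 11.7, 178.9]
wrist_force: [0.3, 0.2, 0.1]
opening: 0.0658
grasp_force: 0.0
```

```bash
python3 -c "
from h import *
st();wcam('w4')"
```

```text
('time', 24.2) ('q', [-32.4918, -34.0324, -43.7745, 69.8933, 5.5558, -30.8222]) ('ee_pos', [0.3179, -0.1697, 0.035]) ('tcp_rot', [-179.3916, 11.7298, 178.8972]) ('opening', 0.0658) ('grasp_force', 0.0)
[[-0.979, 0.019, -0.203], [0.021, 1.0, -0.01], [0.203, -0.015, -0.979]]
```

View pics/w4.png

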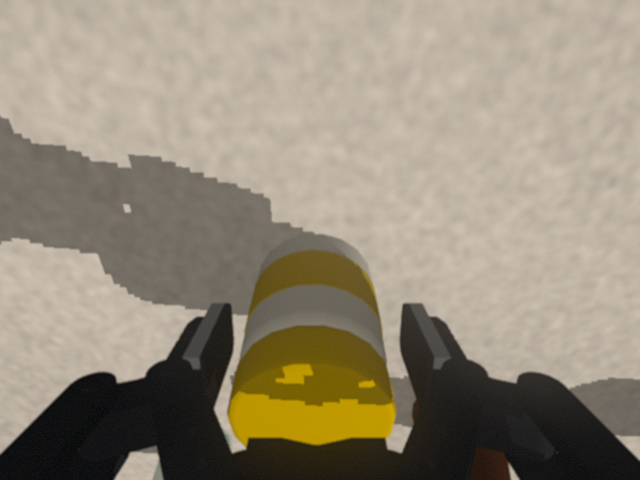

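>>> arm_command([
  [0,-0.001,-0.02,0],
  [0,-0.001,-0.05,0],
  [-0.01,0,-0.09,0],
  [-0.03,0.01,-0.13,0],
  [-0.06,0.03,-0.17,0],
], hand=0.085)

```text
time: 24.75
ee_pos: [0.341, -0.1401, 0.2121]
tcp_rot: [-179.3, 11.8, 178.8]
wrist_force: [-0.4, -0.9, 0.9]
opening: 0.0849
grasp_force: 0.0
```

>>> arm_command([
  [-0.02,0.014,-0.03,0],
  [-0.04,0.028,-0.06,0],
  [-0.06,0.042,-0.09,0],
  [-0.08,0.056,-0.12,0],
  [-0.1,0.07,-0.15,0],
])

```text
time: 25.25
ee_pos: [0.4106, -0.0688, 0.378]
tcp_rot: [-179.4, 11.8, 178.9]
wrist_force: [0.4, -1.1, 0.2]
opening: 0.0853
grasp_force: 0.0
```

>>> arm_command([
  [-0.025,0.014,-0.033,0],
  [-0.05,0.028,-0.066,0],
  [-0.076,0.042,-0.1,0],
  [-0.1,0.056,-0.13,0],
  [-0.125,0.068,-0.16,0],
])

```text
time: 25.75
ee_pos: [0.4941, -0.0069, 0.5452]
tcp_rot: [-179.4, 11.8, 178.9]
wrist_force: [0.6, -0.3, -0.1]
opening: 0.085
grasp_force: 0.0
```

>>> arm_command([
  [0,0,-1.5,0],
  [0,0,-1.5,0],
  [0,0,-1.5,0],
  [0,0,-1.5,0],
  [0,0,-1.5,0],
])

```text
time: 26.25
ee_pos: [0.4774, -0.0074, 0.6076]
tcp_rot: [-179.4, 16.1, 178.9]
wrist_force: [-0.4, -0.7, -0.3]
opening: 0.0853
grasp_force: 0.0
```

>>> arm_command([
  [0,0,-1.5,0],
  [0,0,-1.5,0],
  [0,0,-1.5,0],
  [0,0,-1.5,0],
  [0,0,-1.5,0],
])

```text
time: 26.75
ee_pos: [0.4454, -0.0071, 0.6399]
tcp_rot: [-179.5, 20.1, 179.0]
wrist_force: [0.2, -0.2, 0.4]
opening: 0.0849
grasp_force: 0.0
```

>>> arm_command([
  [0,0,-1.5,0],
  [0,0,-1.5,0],
  [0,0,-1.5,0],
  [0,0,-1.5,0],
  [0,0,-1.5,0],
])

```text
time: 27.25
ee_pos: [0.41, -0.0073, 0.6703]
tcp_rot: [-179.5, 24.2, 179.0]
wrist_force: [-0.4, -0.8, 0.0]
opening: 0.085
grasp_force: 0.0
```

```bash
python3 -c "
from h import *
st()"
```

```text
('time', 27.25) ('q', [-0.532, 6.0892, 70.7143, 130.4488, -0.695, 0.3992]) ('ee_pos', [0.41, -0.0073, 0.6703]) ('tcp_rot', [-179.4842, 24.1806, 179.0304]) ('opening', 0.085) ('grasp_force', 0.0)
[[-0.912, 0.015, -0.41], [0.021, 1.0, -0.008], [0.409, -0.016, -0.912]]
```

>>> arm_command([
  [0,0,-1.5,0],
  [0,0,-1.5,0],
  [0,0,-1.5,0],
  [0,0,-1.5,0],
  [0,0,-1.5,0],
])

```text
time: 27.75
ee_pos: [0.3721, -0.0078, 0.6985]
tcp_rot: [-179.5, 28.3, 179.1]
wrist_force: [-0.1, 0.1, -0.0]
opening: 0.0849
grasp_force: 0.0
```

>>> arm_command([
  [0.005,0.008,0.035,0],
  [0.01,0.016,0.07,0],
  [0.015,0.024,0.105,0],
  [0.021,0.032,0.14,0],
  [0.026,0.04,0.1735,0],
])

```text
time: 28.25
ee_pos: [0.4314, 0.0291, 0.5351]
tcp_rot: [-179.5, 28.3, 179.1]
wrist_force: [0.7, -0.8, 0.9]
opening: 0.0848
grasp_force: 0.0
```

>>> arm_command([
  [0.005,0.008,0.035,0],
  [0.01,0.016,0.07,0],
  [0.015,0.024,0.105,0],
  [0.021,0.032,0.14,0],
  [0.026,0.04,0.1735,0],
])

```text
time: 28.75
ee_pos: [0.4913, 0.0667, 0.3689]
tcp_rot: [-179.5, 28.2, 179.1]
wrist_force: [0.5, 0.4, 0.2]
opening: 0.0851
grasp_force: 0.0
```

>>> arm_command([
  [0.005,0.008,0.035,0],
  [0.01,0.016,0.07,0],
  [0.015,0.024,0.105,0],
  [0.021,0.032,0.14,0],
  [0.026,0.04,0.1735,0],
])

```text
time: 29.25
ee_pos: [0.551, 0.104, 0.2034]
tcp_rot: [-179.5, 28.2, 179.1]
wrist_force: [0.3, 1.1, -0.5]
opening: 0.0849
grasp_force: 0.0
```

```bash
python3 - <<'E'
from h import *
st(); o,T,c=wcam('w5')
p0=np.array([.646,0,.055])
e,p=lid(c,'red',p0+.078*N,(220,130,420,300)); print(e,p)
g=p-.046*N; print('target',g,'tool shift',T[:3,:3].T@(g-T[:3,3]))
E
```

```text
('time', 29.25) ('q', [14.6458, -21.5702, -21.9903, 62.415, -7.8024, 13.8042]) ('ee_pos', [0.551, 0.104, 0.2034]) ('tcp_rot', [-179.4568, 28.1763, 179.0901]) ('opening', 0.0849) ('grasp_force', 0.0)
[[-0.881, 0.014, -0.472], [0.02, 1.0, -0.008], [0.472, -0.017, -0.881]]
((321.0343933105469, 242.36553955078125), (75.65413665771484, 82.60433959960938), 86.01625061035156) [0.59908437 0.10588439 0.11838535]
target [0.62065837 0.10588439 0.07776735] tool shift [-0.00205494  0.00434454  0.1435601 ]
```

View pics/w5.png

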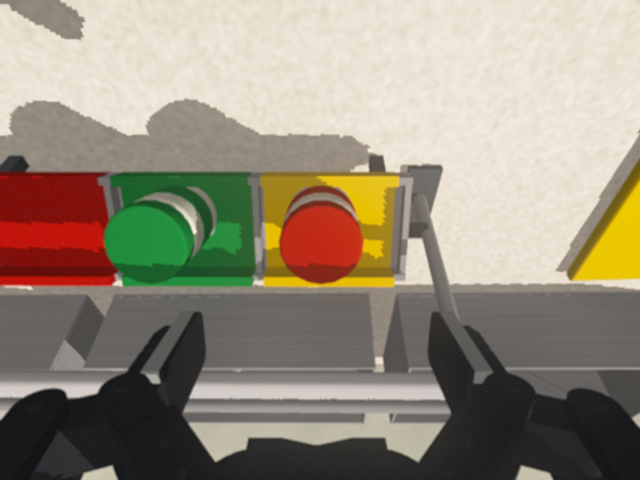

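Red lid at (321,240), nearly centred; going down along its axis.

>>> arm_command([
  [-0.001,0.001,0.025,0],
  [-0.002,0.002,0.05,0],
  [-0.002,0.003,0.075,0],
  [-0.002,0.004,0.1,0],
  [-0.002,0.004,0.12,0],
])

```text
time: 29.8
ee_pos: [0.6096, 0.1056, 0.0997]
tcp_rot: [-179.5, 28.2, 179.1]
wrist_force: [-0.3, -0.3, 0.5]
opening: 0.0851
grasp_force: 0.0
```

>>> arm_command([
  [0,0,0.015,0],
  [0,0,0.022,0],
  [0,0,0.022,0],
  [0,0,0.022,0],
  [0,0,0.022,0],
])

```text
time: 30.3
ee_pos: [0.6204, 0.1056, 0.0836]
tcp_rot: [-179.5, 28.4, 179.1]
wrist_force: [0.0, 0.4, 0.3]
opening: 0.0845
grasp_force: 0.0
```

>>> arm_command([
  [0,0,0,0],
  [0,0,0,0],
  [0,0,0,0],
  [0,0,0,0],
  [0,0,0,0],
], hand=0.045, grip_force=60)

```text
time: 30.8
ee_pos: [0.6203, 0.1055, 0.0833]
tcp_rot: [-179.5, 28.4, 179.1]
wrist_force: [-5.1, -1.3, 5.1]
opening: 0.0548
grasp_force: 62.1
```

>>> arm_command([
  [0,0,-0.01,0],
  [0,0,-0.03,0],
  [0,0,-0.06,0],
  [0,0,-0.095,0],
  [0,0,-0.13,0],
])

```text
time: 31.3
ee_pos: [0.5571, 0.1074, 0.1972]
tcp_rot: [-179.5, 28.2, 179.1]
wrist_force: [1.4, -0.0, -2.3]
opening: 0.0547
grasp_force: 64.6
```

```bash
python3 -c "
from h import *
st()"
```

```text
('time', 31.3) ('q', [14.8745, -20.6749, -22.0434, 61.4581, -7.9019, 14.0146]) ('ee_pos', [0.5571, 0.1074, 0.1972]) ('tcp_rot', [-179.4754, 28.2103, 179.0792]) ('opening', 0.0547) ('grasp_force', 64.5842)
[[-0.881, 0.014, -0.473], [0.02, 1.0, -0.008], [0.472, -0.017, -0.881]]
```

>>> arm_command([
  [-0.0015,-0.045,0.0006,0],
  [-0.003,-0.09,0.0012,0],
  [-0.0045,-0.135,0.002,0],
  [-0.006,-0.18,0.0026,0],
  [-0.0073,-0.225,0.0032,0],
])

```text
time: 31.8
ee_pos: [0.5611, -0.119, 0.1992]
tcp_rot: [-179.5, 28.3, 179.1]
wrist_force: [1.5, 0.1, -3.1]
opening: 0.055
grasp_force: 65.0
```

>>> arm_command([
  [0,0,0.025,0],
  [0,0,0.05,0],
  [0,0,0.075,0],
  [0,0,0.095,0],
  [0,0,0.11,0],
])

```text
time: 32.3
ee_pos: [0.6133, -0.1191, 0.1001]
tcp_rot: [-179.5, 28.1, 179.0]
wrist_force: [-0.2, -0.4, -2.4]
opening: 0.0547
grasp_force: 65.2
```

```bash
python3 - <<'E'
from h import *
o=st()
g=np.array([.6218,-.120,.0852]); print(R.from_euler('xyz',o['tcp_rot'],degrees=True).as_matrix().T@(g-o['ee_pos']))
o,T,c=wcam('w6')
E
```

```text
('time', 32.3) ('q', [-13.4514, -11.8681, -26.0249, 48.1799, 5.3972, -11.0458]) ('ee_pos', [0.6133, -0.1191, 0.1001]) ('tcp_rot', [-179.533, 28.1405, 179.0412]) ('opening', 0.0547) ('grasp_force', 65.2255)
[[-0.882, 0.015, -0.472], [0.021, 1.0, -0.007], [0.471, -0.016, -0.882]]
[-0.00045286 -0.00058705  0.01717788]
```

View pics/w6.png

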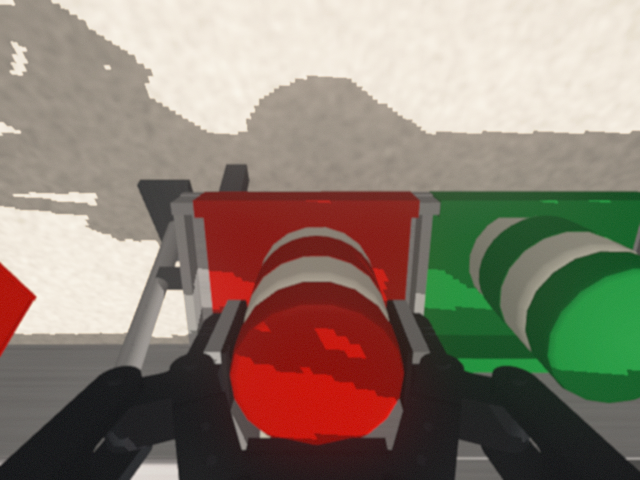

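The red jar (lid at 317,370) hangs in the middle of the red bay, about 17 mm above its floor. I'll lower it slowly and release.

>>> arm_command([
  [0,0,0.005,0],
  [0,0,0.009,0],
  [0,0,0.012,0],
  [0,0,0.014,0],
  [0,0,0.016,0],
])

```text
time: 32.85
ee_pos: [0.6218, -0.1196, 0.0887]
tcp_rot: [-179.5, 28.3, 179.1]
wrist_force: [0.1, 0.4, -2.4]
opening: 0.0546
grasp_force: 65.2
```

>>> arm_command([
  [0,0,0.001,0],
  [0,0,0.002,0],
  [0,0,0.003,0],
  [0,0,0.003,0],
  [0,0,0.003,0],
])

```text
time: 33.35
ee_pos: [0.623, -0.1197, 0.0864]
tcp_rot: [-179.5, 28.3, 179.1]
wrist_force: [-6.9, -0.2, 4.6]
opening: 0.055
grasp_force: 66.2
```

>>> arm_command([
  [0,0,0.001,0],
  [0,0,0.001,0],
  [0,0,0.001,0],
  [0,0,0.001,0],
  [0,0,0.001,0],
], hand=0.068)

```text
time: 33.85
ee_pos: [0.6236, -0.1196, 0.0848]
tcp_rot: [-179.5, 28.3, 179.1]
wrist_force: [-0.4, -0.0, 0.6]
opening: 0.0679
grasp_force: 0.0
```

>>> arm_command([
  [0,0,-0.01,0],
  [0,0,-0.035,0],
  [0,0,-0.07,0],
  [0,0,-0.105,0],
  [0,0,-0.14,0],
], hand=0.08)

```text
time: 34.35
ee_pos: [0.5561, -0.1172, 0.21]
tcp_rot: [-179.5, 28.3, 179.1]
wrist_force: [0.4, -0.6, -0.3]
opening: 0.08
grasp_force: 0.0
```

```bash
python3 - <<'E'
from h import *
st(); o,T,c=wcam('w7')
p0=np.array([.646,0,.055])
e,p=lid(c,'red',p0+.078*N,(250,195,390,300)); print(e,p)
t=bot.camera('top');print([ (a['location'],a['confidence'],onz(t,a['location'],.039)) for a in bot.mark_of('top','jar_yellow_mid')])
E
```

```text
('time', 34.35) ('q', [-14.9603, -20.9665, -20.9542, 62.2762, 6.1129, -12.4017]) ('ee_pos', [0.5561, -0.1172, 0.21]) ('tcp_rot', [-179.4858, 28.3451, 179.0817]) ('opening', 0.08) ('grasp_force', 0.0)
[[-0.88, 0.014, -0.475], [0.02, 1.0, -0.008], [0.475, -0.017, -0.88]]Traceback (most recent call last):
  File "<stdin>", line 4, in <module>
  File "h.py", line 41, in lid
    e=cv2.fitEllipse(cv2.convexHull(cs))
cv2.error: OpenCV(4.12.0) /io/opencv/modules/imgproc/src/shapedescr.cpp:361: error: (-201:Incorrect size of input array) There should be at least 5 points to fit the ellipse in function 'fitEllipseNoDirect'
```

View pics/w7.png

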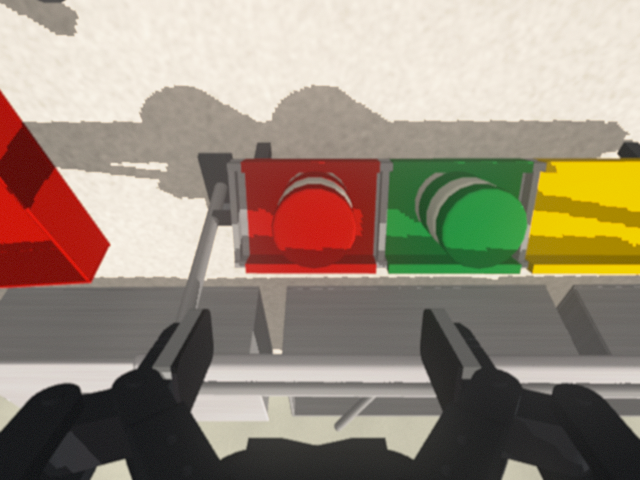

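>>> arm_command([
  [0.025,0.02,-0.032,0],
  [0.052,0.042,-0.064,0],
  [0.08,0.065,-0.095,0],
  [0.106,0.088,-0.125,0],
  [0.132,0.107,-0.152,0],
])

```text
time: 34.9
ee_pos: [0.3692, -0.0055, 0.2798]
tcp_rot: [-179.5, 28.4, 179.0]
wrist_force: [0.4, 1.0, -0.5]
opening: 0.0802
grasp_force: 0.0
```

>>> arm_command([
  [0.04,0,0,0],
  [0.07,0,0,0],
  [0.08,0,0,0],
  [0.08,0,0,0],
  [0.08,0,0,0],
])

```text
time: 35.4
ee_pos: [0.3441, -0.0046, 0.2597]
tcp_rot: [-179.4, 25.2, 179.0]
wrist_force: [-0.3, 0.3, 0.2]
opening: 0.0796
grasp_force: 0.0
```

>>> arm_command([
  [0.06,0,0,0],
  [0.06,0,0,0],
  [0.06,0,0,0],
  [0.06,0,0,0],
  [0.06,0,0,0],
])

```text
time: 35.9
ee_pos: [0.3264, -0.0023, 0.2501]
tcp_rot: [-179.3, 22.6, 179.0]
wrist_force: [-0.1, 1.0, -0.3]
opening: 0.0797
grasp_force: 0.0
```

```bash
python3 - <<'E'
from h import *
st()
t=bot.camera('top');print([ (a['location'],a['confidence'],onz(t,a['location'],.039)) for a in bot.mark_of('top','jar_yellow_mid')])
t=bot.camera('scene');print([ (a['location'],a['confidence'],onz(t,a['location'],.039)) for a in bot.mark_of('scene','jar_yellow_mid')])
E
```

```text
('time', 35.9) ('q', [0.7609, -48.506, -28.8839, 87.0919, -1.3296, 1.6265]) ('ee_pos', [0.3264, -0.0023, 0.2501]) ('tcp_rot', [-179.3456, 22.5584, 179.0001]) ('opening', 0.0797) ('grasp_force', 0.0)
[[-0.923, 0.016, -0.384], [0.022, 1.0, -0.011], [0.383, -0.018, -0.923]]
[([386.9, 334.7], 0.58, array([ 0.32569326, -0.17480975,  0.039     ])), ([210.0, 291.7], 0.56, array([0.43770766, 0.28750313, 0.039     ]))]
[([228.3, 227.7], 0.84, array([ 0.33387846, -0.1702191 ,  0.039     ])), ([476.6, 235.5], 0.55, array([0.65049701, 0.46301895, 0.039     ]))]
```

>>> arm_command([
  [0.08,-0.008,0,0],
  [0.08,-0.008,0,0],
  [0.08,-0.008,0,0],
  [0.08,-0.008,0,0],
  [0.08,-0.008,0,0],
])

```text
time: 36.6
ee_pos: [0.3029, -0.0098, 0.2416]
tcp_rot: [-179.4, 19.2, 179.0]
wrist_force: [-0.4, 0.4, 0.0]
opening: 0.0802
grasp_force: 0.0
```

>>> arm_command([
  [0.08,-0.008,0,0],
  [0.08,-0.008,0,0],
  [0.08,-0.008,0,0],
  [0.08,-0.008,0,0],
  [0.08,-0.008,0,0],
])

```text
time: 37.1
ee_pos: [0.2771, -0.0215, 0.2379]
tcp_rot: [-179.6, 15.9, 178.9]
wrist_force: [-0.1, -0.1, -1.0]
opening: 0.0799
grasp_force: 0.0
```

```bash
python3 - <<'E'
from h import *
o=st(); T=R.from_euler('xyz',o['tcp_rot'],degrees=True).as_matrix()
th=np.arccos(-T[2,2]);print('tilt',np.degrees(th))
# grasp: jar centre (.327,-.172), grasp point height .05 on axis -> TCP 19mm further along z
g=np.array([.327,-.172,.052])+.019*T[:,2]; pre=g-.11*T[:,2]
print('grasp',g,'pre',pre,'shift to pre',T.T@(pre-o['ee_pos']))
E
```

```text
('time', 37.1) ('q', [-5.2127, -48.5021, -28.3798, 94.195, 0.7522, -3.9657]) ('ee_pos', [0.2771, -0.0215, 0.2379]) ('tcp_rot', [-179.6195, 15.9401, 178.9115]) ('opening', 0.0799) ('grasp_force', 0.0)
[[-0.961, 0.018, -0.275], [0.021, 1.0, -0.006], [0.274, -0.012, -0.962]]
tilt 15.94454224125351
grasp [ 0.33221457 -0.17222527  0.03373097] pre [ 0.30202497 -0.17092108  0.13949905] shift to pre [ 0.00030251 -0.14821795  0.10327293]
```

>>> arm_command([
  [0,-0.03,0.01,0],
  [0,-0.065,0.03,0],
  [0,-0.1,0.055,0],
  [0,-0.13,0.08,0],
  [0,-0.148,0.103,0],
], hand=0.085)

```text
time: 37.6
ee_pos: [0.3019, -0.1726, 0.1385]
tcp_rot: [-179.6, 15.9, 178.8]
wrist_force: [0.8, 1.0, 0.3]
opening: 0.085
grasp_force: 0.0
```

```bash
python3 - <<'E'
from h import *
st(); o,T,c=wcam('w8')
e,p=lid(c,'yellow',[0,0,.078]) if 0 else (None,None)
h=cv2.cvtColor(c['color'],cv2.COLOR_BGR2HSV); m=cv2.inRange(h,(20,140,60),(35,255,255))
x,y,w,hh=cv2.boundingRect(m); print(x,y,w,hh)
q=onz(c,(x+w/2,y+hh/2),.065);print('band+lid mid approx',q)
E
```

```text
('time', 37.6) ('q', [-37.0587, -39.6356, -35.9307, 80.4626, 8.9211, -34.7833]) ('ee_pos', [0.3019, -0.1726, 0.1385]) ('tcp_rot', [-179.6008, 15.9175, 178.818]) ('opening', 0.085) ('grasp_force', 0.0)
[[-0.961, 0.02, -0.274], [0.023, 1.0, -0.007], [0.274, -0.013, -0.962]]
274 178 279 302
band+lid mid approx [ 0.39104028 -0.10741997  0.065     ]
```

View pics/w8.png

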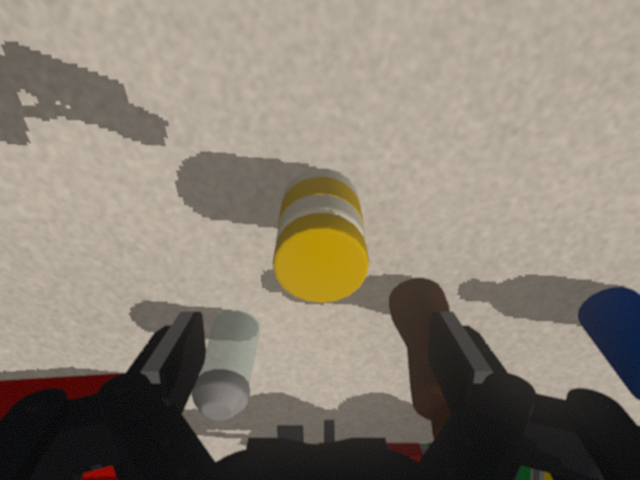

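The yellow jar stands upright, with its lid ellipse centred at about (321,262).

```bash
python3 - <<'E'
from h import *
o,T,c=wcam(); p=onz(c,(321,262),.078); print(p)
g=np.array([p[0],p[1],.052])+.019*T[:3,2]; print(g,T[:3,:3].T@(g-T[:3,3]))
E
```

```text
[ 0.3177536  -0.17065756  0.078     ]
[ 0.32289364 -0.17086218  0.03370962] [0.00691607 0.00317163 0.10305411]
```

>>> arm_command([
  [0.002,0.001,0.025,0],
  [0.003,0.002,0.05,0],
  [0.004,0.003,0.075,0],
  [0.004,0.003,0.095,0],
  [0.004,0.003,0.104,0],
])

```text
time: 38.2
ee_pos: [0.3267, -0.1678, 0.0377]
tcp_rot: [-179.7, 15.9, 179.0]
wrist_force: [-0.7, -0.8, -0.4]
opening: 0.0848
grasp_force: 0.0
```

>>> arm_command([
  [0,0,0,0],
  [0,0,0,0],
  [0,0,0,0],
  [0,0,0,0],
  [0,0,0,0],
], hand=0.045, grip_force=60)

```text
time: 38.7
ee_pos: [0.3275, -0.1692, 0.0404]
tcp_rot: [-179.6, 16.1, 178.9]
wrist_force: [-0.7, 0.8, 7.2]
opening: 0.0546
grasp_force: 64.1
```

```bash
python3 - <<'E'
from h import *
o=st(); T=R.from_euler('xyz',o['tcp_rot'],degrees=True).as_matrix()
for p in ([.36,-.12,.20],[.47,0.005,.575]): print(T.T@(np.array(p)-o['ee_pos']))
E
```

```text
('time', 38.7) ('q', [-33.6524, -37.2544, -45.6421, 67.7475, 8.1946, -31.5408]) ('ee_pos', [0.3275, -0.1692, 0.0404]) ('tcp_rot', [-179.558, 16.0585, 178.9488]) ('opening', 0.0546) ('grasp_force', 64.1402)
[[-0.961, 0.018, -0.277], [0.02, 1.0, -0.007], [0.276, -0.013, -0.961]]
[-0.07449906  0.04868895 -0.14496399]
[-0.2817173   0.17313218 -0.47651261]
```

>>> arm_command([
  [-0.009,0,-0.03,0],
  [-0.019,0.004,-0.065,0],
  [-0.035,0.02,-0.1,0],
  [-0.057,0.038,-0.135,0],
  [-0.08,0.055,-0.165,0],
])

```text
time: 39.2
ee_pos: [0.3594, -0.1128, 0.2213]
tcp_rot: [-179.6, 16.0, 178.9]
wrist_force: [0.3, -0.2, -3.4]
opening: 0.0547
grasp_force: 64.6
```

>>> arm_command([
  [-0.02,0.012,-0.031,0],
  [-0.04,0.024,-0.062,0],
  [-0.06,0.036,-0.093,0],
  [-0.08,0.048,-0.125,0],
  [-0.1,0.06,-0.157,0],
])

```text
time: 39.7
ee_pos: [0.4138, -0.0527, 0.3985]
tcp_rot: [-179.6, 15.9, 178.9]
wrist_force: [0.2, -0.5, -2.2]
opening: 0.0551
grasp_force: 64.6
```

>>> arm_command([
  [-0.02,0.012,-0.031,0],
  [-0.04,0.024,-0.062,0],
  [-0.06,0.036,-0.093,0],
  [-0.08,0.048,-0.125,0],
  [-0.1,0.058,-0.155,0],
])

```text
time: 40.2
ee_pos: [0.4666, 0.0034, 0.569]
tcp_rot: [-179.6, 16.0, 178.9]
wrist_force: [0.7, -0.0, -1.1]
opening: 0.0549
grasp_force: 64.6
```

>>> arm_command([
  [0,0,-1.5,0],
  [0,0,-1.5,0],
  [0,0,-1.5,0],
  [0,0,-1.5,0],
  [0,0,-1.5,0],
])

```text
time: 40.7
ee_pos: [0.4451, 0.0027, 0.6398]
tcp_rot: [-179.8, 20.1, 178.9]
wrist_force: [-0.0, -0.5, -1.8]
opening: 0.055
grasp_force: 65.6
```

>>> arm_command([
  [0,0,-1.5,0],
  [0,0,-1.5,0],
  [0,0,-1.5,0],
  [0,0,-1.5,0],
  [0,0,-1.5,0],
])

```text
time: 41.2
ee_pos: [0.4107, 0.0017, 0.6697]
tcp_rot: [-179.9, 24.1, 179.0]
wrist_force: [0.8, 0.4, -2.1]
opening: 0.0547
grasp_force: 65.7
```

>>> arm_command([
  [0,0,-1.5,0],
  [0,0,-1.5,0],
  [0,0,-1.5,0],
  [0,0,-1.5,0],
  [0,0,-1.5,0],
])

```text
time: 41.7
ee_pos: [0.3732, 0.0, 0.6978]
tcp_rot: [180.0, 28.2, 179.0]
wrist_force: [0.3, 0.3, -2.7]
opening: 0.055
grasp_force: 65.7
```

>>> arm_command([
  [0,0,-1.5,0],
  [0,0,-1.5,0],
  [0,0,-1.5,0],
  [0,0,-1.5,0],
  [0,0,-1.5,0],
])

```text
time: 42.2
ee_pos: [0.3333, -0.0019, 0.7233]
tcp_rot: [179.9, 32.3, 179.0]
wrist_force: [0.2, -0.9, -2.3]
opening: 0.0549
grasp_force: 65.7
```

```bash
python3 -c "
from h import *
st()"
```

```text
('time', 42.2) ('q', [0.102, -2.0967, 70.6898, 130.4511, -0.4965, 0.9549]) ('ee_pos', [0.3333, -0.0019, 0.7233]) ('tcp_rot', [179.8919, 32.3386, 178.9718]) ('opening', 0.0549) ('grasp_force', 65.7295)
[[-0.845, 0.015, -0.535], [0.017, 1.0, 0.002], [0.535, -0.008, -0.845]]
```

>>> arm_command([
  [0,0,-1.5,0],
  [0,0,-1.5,0],
  [0,0,-1.5,0],
  [0,0,-1.5,0],
  [0,0,-1.5,0],
])

```text
time: 42.7
ee_pos: [0.2917, -0.0032, 0.746]
tcp_rot: [179.8, 36.5, 179.0]
wrist_force: [0.7, 0.0, -2.6]
opening: 0.0544
grasp_force: 65.7
```

>>> arm_command([
  [0,0,-1.5,0],
  [0,0,-1.5,0],
  [0,0,-1.5,0],
  [0,0,-1.5,0],
  [0,0,-1.5,0],
])

```text
time: 43.2
ee_pos: [0.2466, 0.0222, 0.7805]
tcp_rot: [179.1, 44.8, 178.4]
wrist_force: [-0.2, 1.0, -2.4]
opening: 0.0547
grasp_force: 65.7
```

>>> arm_command([
  [0,0,-1.5,0],
  [0,0,-1.5,0],
  [0,0,-1.5,0],
  [0,0,-1.5,0],
  [0,0,-1.5,0],
])

```text
time: 43.7
ee_pos: [0.1616, -0.0202, 0.8009]
tcp_rot: [178.9, 50.5, 177.8]
wrist_force: [0.3, -0.9, -3.2]
opening: 0.0545
grasp_force: 65.7
```

```bash
python3 - <<'E'
from h import *
o=st(); T=R.from_euler('xyz',o['tcp_rot'],degrees=True).as_matrix(); S=R.from_euler('xyz',[-179.558,16.0585,178.9488],degrees=True).as_matrix()
for jx in(.321,.327):
    # jar foot centre in tool frame at grasp
    f=S.T@(np.array([jx,-.169,0])-[.3275,-.1692,.0404])
    ax=T@S.T@np.array([0,0,1]); print('axis',ax,'lean',np.degrees(np.arctan2(-ax[0],ax[2])))
    foot=np.array([.6455,.114,.055])+.006*np.array([-.883,0,-.469]) # 6 mm downslope of the middle
    g=foot-T@f; pre=g+.13*N
    print('TCP',g,'pre',pre,'shift',T.T@(pre-o['ee_pos']),'down',T.T@(g-pre))
E
```

```text
('time', 43.7) ('q', [16.4537, -18.9693, 70.7591, 130.4958, -13.2186, 12.082]) ('ee_pos', [0.1616, -0.0202, 0.8009]) ('tcp_rot', [178.8721, 50.5198, 177.7617]) ('opening', 0.0545) ('grasp_force', 65.7417)
[[-0.635, 0.025, -0.772], [0.024, 1.0, 0.013], [0.772, -0.01, -0.636]]
axis [-0.56616832 -0.0042193   0.82427886] lean 34.483810975542774
TCP [0.62268609 0.11358872 0.08916537] pre [0.56171609 0.11358872 0.20395537] shift [0.20981148 0.13585531 0.68690415] down [4.98642383e-02 1.84069454e-05 1.20031839e-01]
axis [-0.56616832 -0.0042193   0.82427886] lean 34.483810975542774
TCP [0.61774038 0.11362641 0.08576853] pre [0.55677038 0.11362641 0.20055853] shift [0.21557639 0.13573243 0.68524562] down [4.98642383e-02 1.84069454e-05 1.20031839e-01]
```

```bash
cat > s4.py <<'E'
from sim import *
for j3 in(-40,-30,-20,-10):
    q=np.array([-48.5,j3,39.5+j3+48.5]);p=fk(q)
    for ang in(180,200,220,240):
        x=q
        for _ in range(5): x=row(x,(np.cos(np.radians(ang)),np.sin(np.radians(ang))),1.1,'lsq')
        print(j3,np.round(p[:2],3),ang,'tilt',round(90-(x[2]-x[1]+x[0]),1),np.round(fk(x)[:2],3))
E
python3 s4.py
```

```text
-40 [0.524 0.278] 180 tilt 46.7 [0.478 0.344]
-40 [0.524 0.278] 200 tilt 46.9 [0.51  0.236]
-40 [0.524 0.278] 220 tilt 47.7 [0.522 0.132]
-40 [0.524 0.278] 240 tilt 48.9 [0.52  0.062]
-30 [0.497 0.364] 180 tilt 46.8 [0.41  0.462]
-30 [0.497 0.364] 200 tilt 46.4 [0.463 0.37 ]
-30 [0.497 0.364] 220 tilt 46.9 [0.504 0.266]
-30 [0.497 0.364] 240 tilt 48.0 [0.523 0.18 ]
-20 [0.455 0.445] 180 tilt 47.2 [0.323 0.554]
-20 [0.455 0.445] 200 tilt 46.3 [0.386 0.486]
-20 [0.455 0.445] 220 tilt 46.3 [0.45  0.394]
-20 [0.455 0.445] 240 tilt 47.1 [0.496 0.302]
-10 [0.4   0.517] 180 tilt 47.9 [0.225 0.621]
-10 [0.4   0.517] 200 tilt 46.7 [0.286 0.576]
-10 [0.4   0.517] 220 tilt 46.1 [0.365 0.505]
-10 [0.4   0.517] 240 tilt 46.5 [0.436 0.42 ]
```

>>> arm_command([
  [0.007,0.0015,0.035,0],
  [0.014,0.003,0.07,0],
  [0.022,0.0045,0.105,0],
  [0.03,0.006,0.14,0],
  [0.038,0.008,0.173,0],
])

```text
time: 44.2
ee_pos: [0.2116, -0.0108, 0.7137]
tcp_rot: [179.1, 49.5, 178.1]
wrist_force: [0.2, 0.3, -1.6]
opening: 0.0548
grasp_force: 65.7
```

>>> arm_command([
  [0.007,0.0015,0.035,0],
  [0.014,0.003,0.07,0],
  [0.022,0.0045,0.105,0],
  [0.03,0.006,0.14,0],
  [0.038,0.008,0.173,0],
])

```text
time: 44.7
ee_pos: [0.235, 0.0043, 0.6459]
tcp_rot: [178.2, 47.2, 177.1]
wrist_force: [-0.6, 1.2, -2.3]
opening: 0.0544
grasp_force: 65.7
```

>>> arm_command([
  [0.007,0.0015,0.035,0],
  [0.014,0.003,0.07,0],
  [0.022,0.0045,0.105,0],
  [0.03,0.006,0.14,0],
  [0.038,0.008,0.173,0],
])

```text
time: 45.2
ee_pos: [0.3509, 0.015, 0.5127]
tcp_rot: [178.5, 45.6, 177.0]
wrist_force: [0.8, 0.2, -2.1]
opening: 0.0548
grasp_force: 65.7
```

>>> arm_command([
  [0.05,0,-0.024,0],
  [0.07,0,-0.034,0],
  [0.07,0,-0.034,0],
  [0.07,0,-0.034,0],
  [0.07,0,-0.034,0],
])

```text
time: 45.7
ee_pos: [0.2892, 0.0457, 0.5177]
tcp_rot: [-179.9, 43.6, 177.3]
wrist_force: [0.2, -0.0, -2.4]
opening: 0.0545
grasp_force: 65.8
```

```bash
python3 -c "
from h import *
st()"
```

```text
('time', 45.7) ('q', [30.8778, -48.5019, -2.3751, 97.792, -22.5218, 25.7078]) ('ee_pos', [0.2892, 0.0457, 0.5177]) ('tcp_rot', [-179.869, 43.5662, 177.304]) ('opening', 0.0545) ('grasp_force', 65.7746)
[[-0.724, 0.034, -0.689], [0.049, 0.999, -0.002], [0.688, -0.035, -0.725]]
```

```bash
cat > pl.py <<'E'
from h import *
import sys
o=st(); T=R.from_euler('xyz',o['tcp_rot'],degrees=True).as_matrix(); S=R.from_euler('xyz',[-179.558,16.0585,178.9488],degrees=True).as_matrix()
f=S.T@(np.array([.324,-.169,0])-[.3275,-.1692,.0404])
ax=T@S.T@np.array([0,0,1]); print('axis',ax,'lean',np.degrees(np.arctan2(-ax[0],ax[2])))
foot=np.array([.6465,.114,.055])+.006*np.array([-.883,0,-.469])
g=foot-T@f; pre=g+.13*N
print('foot now',o['ee_pos']+T@f,'TCP',g,'pre',pre,'shift',T.T@(pre-o['ee_pos']),'down',T.T@(g-pre),'shift to g',T.T@(g-o['ee_pos']))
E
python3 pl.py
```

```text
('time', 45.7) ('q', [30.8778, -48.5019, -2.3751, 97.792, -22.5218, 25.7078]) ('ee_pos', [0.2892, 0.0457, 0.5177]) ('tcp_rot', [-179.869, 43.5662, 177.304]) ('opening', 0.0545) ('grasp_force', 65.7746)
[[-0.724, 0.034, -0.689], [0.049, 0.999, -0.002], [0.688, -0.035, -0.725]]
axis [-0.46159239  0.01651409  0.88693842] lean 27.493975366369234
foot now [0.3047532  0.04534883 0.48022323] TCP [0.62565164 0.11439065 0.08963575] pre [0.56468164 0.11439065 0.20442575] shift [0.01884228 0.08248011 0.41420693] down [0.03498374 0.00315398 0.12514102] shift to g [0.05382603 0.08563409 0.53934795]
```

>>> arm_command([
  [-0.025,0.015,0.025,-0.01],
  [-0.045,0.03,0.06,-0.02],
  [-0.05,0.045,0.1,-0.03],
  [-0.045,0.055,0.145,-0.04],
  [-0.04,0.062,0.19,-0.04],
])

```text
time: 46.2
ee_pos: [0.4541, 0.0966, 0.4055]
tcp_rot: [-177.6, 43.5, -179.8]
wrist_force: [0.5, 0.5, -2.7]
opening: 0.0546
grasp_force: 65.8
```

```bash
python3 pl.py
```

```text
('time', 46.2) ('q', [22.6717, -40.6601, -16.7663, 73.3799, -17.5335, 16.9428]) ('ee_pos', [0.4541, 0.0966, 0.4055]) ('tcp_rot', [-177.6476, 43.4863, -179.8476]) ('opening', 0.0546) ('grasp_force', 65.7782)
[[-0.726, -0.002, -0.688], [0.026, 0.999, -0.03], [0.688, -0.039, -0.725]]
axis [-0.46034575  0.03081194  0.88720483] lean 27.423534995631275
foot now [0.46960601 0.09556146 0.36805642] TCP [0.62571029 0.11508508 0.08964637] pre [0.56474029 0.11508508 0.20443637] shift [0.0580808  0.02724346 0.22112403] down [0.03476025 0.0049787  0.12514401] shift to g [0.09284106 0.03222216 0.34626804]
```

>>> arm_command([
  [0.008,0.007,0.042,0.01],
  [0.018,0.013,0.086,0.02],
  [0.032,0.019,0.13,0.02],
  [0.045,0.024,0.175,0.02],
  [0.058,0.027,0.22,0.02],
])

```text
time: 46.7
ee_pos: [0.5632, 0.1141, 0.205]
tcp_rot: [-178.8, 43.5, 178.5]
wrist_force: [1.0, 0.1, -1.9]
opening: 0.0549
grasp_force: 65.8
```

```bash
python3 pl.py; python3 - <<'E'
from h import *
o,T,c=wcam('w9')
im=c['color']; h=cv2.cvtColor(im,cv2.COLOR_BGR2HSV); m=cv2.inRange(h,(20,140,60),(35,255,255))
for r in range(20,330,30):
    xs=np.flatnonzero(m[r]); 
    if len(xs): print(r,xs[[0,-1]],len(xs))
E
```

```text
('time', 46.7) ('q', [18.8366, -32.7758, -36.0304, 45.3703, -15.0306, 15.0968]) ('ee_pos', [0.5632, 0.1141, 0.205]) ('tcp_rot', [-178.7563, 43.5398, 178.5326]) ('opening', 0.0549) ('grasp_force', 65.7789)
[[-0.725, 0.019, -0.689], [0.041, 0.999, -0.016], [0.688, -0.039, -0.725]]
axis [-0.46089797  0.02525756  0.88709364] lean 27.45456332173304
foot now [0.5787662  0.11326225 0.16752019] TCP [0.62568331 0.1147916  0.08964255] pre [0.56471331 0.1147916  0.20443255] shift [-0.00067364  0.00080505  0.00137372] down [0.03489153 0.00427844 0.12513337] shift to g [0.03421789 0.00508349 0.12650709]
110 [241 397] 157
140 [249 639] 156
170 [253 639] 177
200 [256 639] 192
230 [288 345] 58
260 [258 375] 88
290 [252 383] 5
320 [258 374] 117
```

>>> arm_command([
  [0.006,0.001,0.024,0],
  [0.013,0.002,0.049,0],
  [0.02,0.003,0.074,0],
  [0.026,0.004,0.096,0],
  [0.03,0.0045,0.111,0],
])

```text
time: 47.25
ee_pos: [0.6172, 0.1143, 0.1032]
tcp_rot: [-178.7, 43.4, 178.6]
wrist_force: [-0.6, -0.1, -1.7]
opening: 0.0546
grasp_force: 65.8
```

>>> arm_command([
  [0.001,0,0.004,0],
  [0.002,0,0.007,0],
  [0.0027,0,0.01,0],
  [0.0034,0,0.0125,0],
  [0.004,0,0.015,0],
])

```text
time: 47.75
ee_pos: [0.6247, 0.1171, 0.0937]
tcp_rot: [-178.8, 43.6, 178.7]
wrist_force: [-0.2, -0.1, -3.0]
opening: 0.0548
grasp_force: 65.8
```

```bash
python3 pl.py
```

```text
('time', 47.75) ('q', [16.5966, -20.758, -40.9954, 27.8217, -13.4328, 13.2467]) ('ee_pos', [0.6247, 0.1171, 0.0937]) ('tcp_rot', [-178.8084, 43.644, 178.6585]) ('opening', 0.0548) ('grasp_force', 65.7611)
[[-0.723, 0.017, -0.69], [0.038, 0.999, -0.015], [0.689, -0.037, -0.723]]
axis [-0.462593    0.02340807  0.88626169] lean 27.562750007424608
foot now [0.64025225 0.11637013 0.05628482] TCP [0.62561249 0.11472465 0.08961449] pre [0.56464249 0.11472465 0.20440449] shift [-0.03301512 -0.00629996 -0.12137091] down [0.03511677 0.00402933 0.12507862] shift to g [ 0.00210165 -0.00227064  0.00370771]
```

>>> arm_command([
  [0.0005,-0.001,0.001,0],
  [0.001,-0.002,0.002,0],
  [0.0013,-0.002,0.0035,0],
  [0.0017,-0.002,0.005,0],
  [0.002,-0.002,0.006,0],
])

```text
time: 48.25
ee_pos: [0.6275, 0.1151, 0.0901]
tcp_rot: [-178.8, 43.8, 178.7]
wrist_force: [-33.2, -5.3, 26.9]
opening: 0.0552
grasp_force: 70.5
```

>>> arm_command([
  [0.0005,0,-0.001,0],
  [0.0005,0,-0.002,0],
  [0.001,0,-0.003,0],
  [0.001,0,-0.003,0],
  [0.001,0,-0.003,0],
])

```text
time: 48.75
ee_pos: [0.624, 0.1151, 0.0886]
tcp_rot: [-178.8, 43.6, 178.7]
wrist_force: [-3.9, 0.1, 1.4]
opening: 0.0547
grasp_force: 66.3
```

```bash
python3 pl.py; python3 - <<'E'
from h import *
print(bot.get_obs()['wrist_force'])
E
```

```text
('time', 48.75) ('q', [16.3673, -20.6522, -41.4681, 27.2939, -13.2717, 13.0656]) ('ee_pos', [0.624, 0.1151, 0.0886]) ('tcp_rot', [-178.7724, 43.5552, 178.6927]) ('opening', 0.0547) ('grasp_force', 66.3419)
[[-0.725, 0.017, -0.689], [0.038, 0.999, -0.016], [0.688, -0.037, -0.725]]
axis [-0.46121478  0.02370417  0.88697183] lean 27.473894098514236
foot now [0.63955204 0.11434432 0.05111508] TCP [0.62567073 0.1147378  0.08963844] pre [0.56470073 0.1147378  0.20442844] shift [-0.03686136 -0.00437141 -0.12475924] down [0.03492232 0.00407272 0.12513165] shift to g [-0.00193904 -0.00029868  0.00037241]
[-3.9161681   0.12141185  1.35431593]
```

>>> arm_command([
  [0,0,0,0],
  [0,0,0,0],
  [0,0,0,0],
  [0,0,0,0],
  [0,0,0,0],
], hand=0.074)

```text
time: 49.25
ee_pos: [0.6243, 0.115, 0.0889]
tcp_rot: [-178.8, 43.6, 178.7]
wrist_force: [0.7, 0.3, 0.4]
opening: 0.0738
grasp_force: 0.0
```

>>> arm_command([
  [0,0,-0.01,0],
  [0,-0.001,-0.03,0],
  [0,-0.002,-0.06,0],
  [0,-0.0035,-0.095,0],
  [0,-0.005,-0.13,0],
])

```text
time: 49.75
ee_pos: [0.533, 0.1146, 0.1842]
tcp_rot: [-178.8, 43.6, 178.7]
wrist_force: [0.5, 0.7, 1.6]
opening: 0.0741
grasp_force: 0.0
```

```bash
python3 - <<'E'
from h import *
st(); o,T,c=wcam()
s=bot.camera('scene')['color'][170:330,180:440]
a=cv2.resize(s,(650,400),interpolation=cv2.INTER_CUBIC)
w=cv2.resize(c['color'],(267,200)); im=np.zeros((600,650,3),np.uint8); im[:400]=a; im[400:,:267]=w
t=bot.camera('top')['color'][180:320,190:440]; im[400:,270:627]=cv2.resize(t,(357,200),interpolation=cv2.INTER_CUBIC)
cv2.imwrite('pics/f.png',im)
E
```

```text
('time', 49.75) ('q', [20.4002, -37.4788, -40.8068, 45.5397, -15.9618, 16.2023]) ('ee_pos', [0.533, 0.1146, 0.1842]) ('tcp_rot', [-178.7855, 43.5879, 178.6612]) ('opening', 0.0741) ('grasp_force', 0.0)
[[-0.724, 0.017, -0.689], [0.038, 0.999, -0.015], [0.689, -0.037, -0.724]]
```

View pics/f.png

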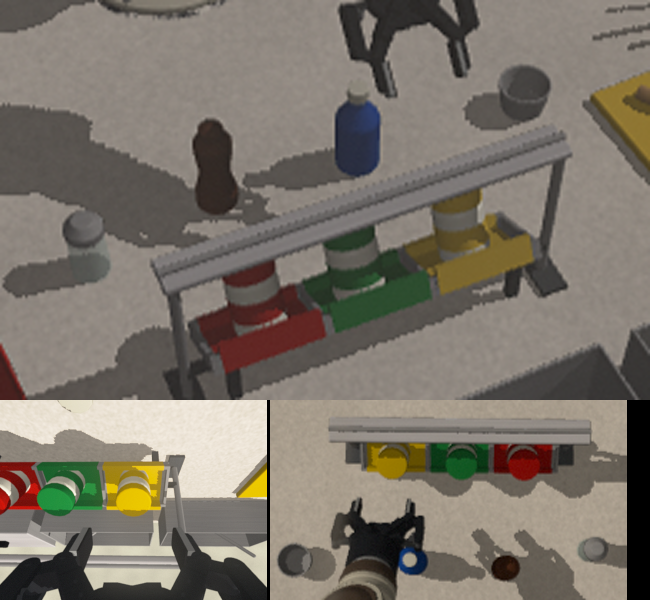

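The last picture shows each jar in the bay of its own colour, with the green jar and the other things unmoved. I'll back the gripper off a bit more and hand the job in.

>>> arm_command([
  [-0.02,0,-0.02,0],
  [-0.04,0,-0.03,0],
  [-0.06,0,-0.03,0],
  [-0.06,0,-0.03,0],
  [-0.06,0,-0.03,0],
])

```text
time: 50.4
ee_pos: [0.5569, 0.1147, 0.2443]
tcp_rot: [-178.7, 43.4, 178.7]
wrist_force: [-0.9, 0.2, -0.2]
opening: 0.0739
grasp_force: 0.0
```

```bash
python3 -c "
from h import *
st();print(bot.job_done())"
```

```text
('time', 50.4) ('q', [19.1708, -33.2757, -31.903, 50.1392, -15.1554, 15.2537]) ('ee_pos', [0.5569, 0.1147, 0.2443]) ('tcp_rot', [-178.716, 43.4432, 178.6984]) ('opening', 0.0739) ('grasp_force', 0.0)
[[-0.726, 0.016, -0.688], [0.038, 0.999, -0.016], [0.687, -0.038, -0.726]]
the job is handed in; nothing more can be done
None
```

The red and yellow jars now each stand in the bay of their own colour, after the yellow one was set down upright on the worktop and let go; the job was handed in at 50.4 s, with no verdict shown.

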